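# Find a wooden plaque's heavy side by feel and hold it down

### The arm

A 7-joint arm with a two-finger parallel gripper is mounted at the origin on the work surface. World frame = base frame: x ahead of the robot, y to its left, z up, the work surface at z = 0. Lengths are in m, angles in rad, forces in N, time in s.
With the tool pointing down it reaches from about 0.425 to 0.875 m from the base axis. Payload 9.9 kg.
Tool frame: the origin (TCP) lies between the finger pads; the fingertips stand env.nose_length ahead of it and the grasp point (between the pads) is the TCP (env.nose_length is the distance from the TCP to the fingertips, in m); z points along the fingers, y is the line along which they close (so a half turn about z gives the same grasp; the last joint's range is limited). The gripper opens to 85 mm and grips with 20 to 120 N. Pads are 22 mm wide; open, the fingers measure 114 mm over their backs; the gripper's body (76 mm by 85 mm) begins 54 mm behind the grasp point. The pads swing forward as they close: fully open they stand 13 mm farther back than shut.
Start: joints at [-0.084, 0.576, 0.025, 1.437, -0.015, 1.129, -0.057], TCP at [0.675, 0, 0.25] pointing down, gripper open.
Joint ranges: [-2.76, 2.76], [-0.34, 2.15], [-1.52, 1.57], [0.19, 2.46], [-1.09, 4.23], [0.17, 1.99], [-2.82, 2.82]. Speed limits (rad/s): [2.22, 2.22, 3.01, 3.01, 3.14, 3.14, 3.14].

### API

Orientations are given as a unit quaternion [x, y, z, w].
In Python, from workcell import env, get_image, close_job gives the robot as it stands. The module is installed in compiled form; this text tells all that it offers.
- The arm moves only by the tool send_rows, never from a script. Its argument "motion" is one flat list of numbers, 7 for each row, row after row: the gripper's target within -1 to 1 (shut at 1, half-way at 0, fully open at -1), then the shift along the tool's x, y, z in m, then the turn, a rotation vector about the tool's x, y, z in rad. A call has 1 to 5 rows; each row shifts and turns the commanded pose from where the row before left it, along the tool's axes as they then stand; what a row does not reach is not made up. A row lasts 1/8 s, in which the tool goes at most 62.5 mm and 10.7 degrees, less where a joint would pass 70% of its speed; a pose out of reach is approached as far as the arm can. A call with a gripper value outside its range is refused whole. The fingers move at their own pace and stop on an object; "newtons" is the grip in N (left out, the last holds). Time passes only in rows, so rows that do not move let the fingers close. It gives the time, the measured TCP pose, the force, the opening and the grip force at its end, in the units of the state.
- env.get_state(): the state, without advancing time (a new reading comes with each control period).
- get_image(name): name is "scene" or "side" or "wrist"; returns a dict with "frame" (420x560x3 uint8, red, green, blue), "fx", "fy", "cx", "cy" (pixels), "view" (4x4, takes a point from world to camera coordinates); the wrist camera has in their place "hand_eye" (4x4, takes a point from camera to tool coordinates, whose origin is the TCP and whose axes are the flange's). Camera axes: x right, y up, looking along -z (the intrinsics and any distortion apply to the point x, -y, -z); pixel columns grow to the right and rows downward; lengths in m; the calibration is good to about 2 mm. A picture is of the moment at which its call begins: read the wrist's pose just before it. There is no depth.
- close_job(): hands the job in; it is judged then, once.
The state is a dict: "time": time; "joints": joint angles; "joint_velocities": joint speeds; "effort": joint torques, N m; "tool_pos": TCP position; "ee_rot": TCP orientation; "contact_force": force on the tool from outside, world axes, zero at the start; "wrist_torque": the same for the moment, N m; "width": finger opening in m; "grasp_force": force on a finger pad.
Only numpy, scipy, OpenCV 4.12 (cv2) and the standard library are available. Lean on these libraries where they do the work, as an engineer would, in place of code of your own. Each camera call takes 0.05 s, during which the arm holds its last target. There are 200 camera calls.

### The job

The round wooden plaque on the turning stand has a lead weight sealed unseen inside it, near one edge, and its stiff hub leaves it wherever it is turned. Turn it by its rim to feel which side is the heavy one, bring that heavy side straight down below the hub, and finish with the gripper still closed on the plaque, holding it still there so that its top can be marked. Leave the tape roll, the jar and the brush where they are.

Things in the scene. Friction and masses are not known exactly. Their poses are not given: they have to be found in the camera images.
- stand: Stand fixed to the table: plywood foot 200 (x) x 240 (y) x 18 mm, and a dark wooden post 28 x 50 mm in plan, 175 mm tall, centred 46 mm to the -x side of the plaque's middle plane. Origin: centre of the foot's underside. x axis: direction of the plaque's axle (yaw within 0.45 rad of the robot's x); z up
- hub (a point): Centre of the plaque, on its level axle, 150 mm above the table; x along the axle (the stand's x), z up; it does not turn. The plaque is a pale wooden disc standing on edge, 230 mm diameter, 28 mm thick, middle plane at this point. Its rim can be pinched across the thickness, from above
- plaque (a joint): Turn of the plaque about its axle, rad: 0 with the red dot straight above the hub, growing right-handed about the stand's x (the top moves to the stand's -y); no stops; starts within 0.7 of 0. The stiff hub has 0.58 N m of friction, always more than the weight's pull, so the plaque never swings by itself
- motif (a point): Red dot 16 mm wide on both faces at the tip of the burnt leaf motif, 76 mm from the hub; turns with the plaque. The plaque is even but for the unseen lead weight, 75 mm from the axle, whose pull on the axle is 0.40 to 0.54 N m when level with the hub. Its direction from the dot differs each time; it starts at least 25 degrees from straight down
- tape: Bystander: roll of yellow tape lying flat, 100 mm diameter, 25 mm high, origin under its centre
- jar: Bystander: amber jar with black cap, 60 mm diameter, 75 mm high, origin under its centre
- brush: Bystander: brush 180 mm long lying on the table, origin under its middle, x axis along it

How it is judged:
By the outcome, as a careful person would: the job done as asked, in the order asked, and still so for the second after the job is handed in, while the arm keeps its last pose, push and grip.
It also fails if it takes over 72 s, if anything falls off the work surface, if the arm or the gripper's body presses on something with over 40 N, if the wrist force passes 120 N, or if a joint passes its speed limit or range.

## Working session

There is one attempt and no reset: what is moved stays moved. The work goes in short steps, Python scripts to look and compute and a tool call to move; the robot and the scene stay as the last step left them, time stands still between calls to the robot, and variables do not carry over. Pictures are saved under pics/ and viewed, at most 10 in all, crops included, and the job is handed in when it is done.

Besides the shell and the picture viewer there is one more tool, called as name(argument=value, ...), one argument or row to a line, values as JSON. send_rows: Moves the arm, as the interface text tells. Its arguments: {"type":"object","properties":{"motion":{"type":"array"},"newtons":{"type":"number"}},"required":["motion"]}

```bash
mkdir -p pics; python3 - <<'E'
from workcell import env,get_image
import cv2,numpy as np
s=env.get_state();print({k:np.round(v,3).tolist() for k,v in s.items()},env.nose_length)
ims=[]
for n in("scene","side"):
    d=get_image(n);cv2.imwrite(f"pics/{n}0.png",d["frame"][:,:,::-1])
    print(n,d["fx"],d["fy"],d["cx"],d["cy"],np.round(d["view"],4).tolist(),[k for k in d])
E
```

```text
{'time': 0.0, 'joints': [-0.084, 0.577, 0.025, 1.438, -0.015, 1.129, -0.057], 'joint_velocities': [0.0, -0.002, -0.002, -0.001, -0.001, 0.001, 0.001], 'effort': [0.001, -76.575, 2.252, -28.597, 0.015, 0.013, 0.0], 'tool_pos': [0.675, -0.0, 0.249], 'ee_rot': [0.707, 0.707, -0.001, -0.001], 'contact_force': [-0.411, -0.514, 0.414], 'wrist_torque': [-0.055, 0.035, -0.01], 'grasp_force': 0.0, 'width': 0.085} 0.019
scene 430.9864488366797 430.9864488366797 272.2301757321044 216.80892448982766 [[0.1814, 0.9833, -0.0114, -0.1575], [-0.8373, 0.1605, 0.5226, 0.3728], [0.5158, -0.0853, 0.8525, -1.4118], [0.0, 0.0, 0.0, 1.0]] ['frame', 'fx', 'fy', 'cx', 'cy', 'view']
side 485.25525611224157 485.25525611224157 279.64013105259636 208.30311162099923 [[-0.9914, -0.1299, 0.0165, 0.5342], [0.0935, -0.6139, 0.7839, -0.1364], [-0.0917, 0.7786, 0.6207, -1.3074], [0.0, 0.0, 0.0, 1.0]] ['frame', 'fx', 'fy', 'cx', 'cy', 'view']
```

View pics/scene0.png

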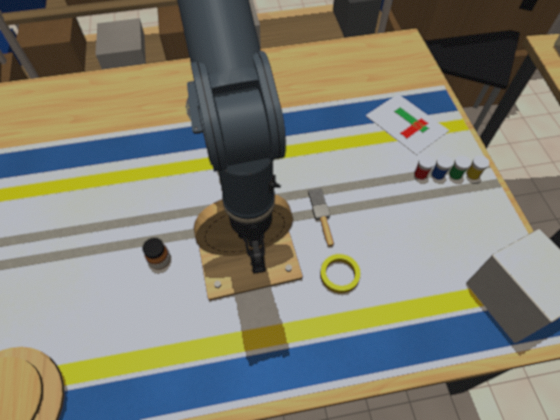

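View pics/side0.png

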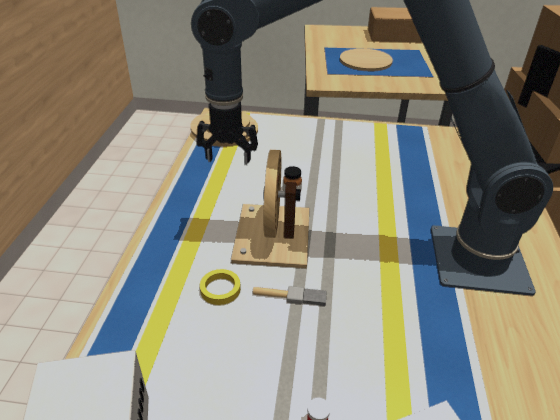

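The scene shows the disc under the gripper, with the foot's front corners near (208,295) and (300,283). In the side view the foot corners are (234,258), (306,263), (310,208) and (244,206), and the rim top is near (274,150). The jar is behind the post, and the tape and brush are on the +y side.

```bash
cat > h.py <<'E'
import numpy as np,cv2
from workcell import env,get_image
from scipy.spatial.transform import Rotation as R
def ray(d,uv,V=None):
    V=np.array(d["view"]) if V is None else V
    c=-V[:3,:3].T@V[:3,3]
    r=V[:3,:3].T@np.array([(uv[0]-d["cx"])/d["fx"],-(uv[1]-d["cy"])/d["fy"],-1])
    return c,r
def plane(d,uv,z,V=None):
    c,r=ray(d,uv,V); return c+r*(z-c[2])/r[2]
def wrist():
    s=env.get_state();T=np.eye(4);T[:3,:3]=R.from_quat(s["ee_rot"]).as_matrix();T[:3,3]=s["tool_pos"]
    d=get_image("wrist");return d,np.linalg.inv(T@np.array(d["hand_eye"]))
E
python3 - <<'E'
from h import *
a=get_image("side");b=get_image("scene")
for p in[(234,258),(306,263),(310,208),(244,206)]:print(p,plane(a,p,.018).round(3))
for p in[(250,209),(243,250)]:print("screw",plane(a,p,.018).round(3))
print("top",plane(a,(274,151),.265).round(3))
for p in[(208,295),(300,283)]:print(p,plane(b,p,.018).round(3))
for p in[(217,285),(289,268)]:print("screw",plane(b,p,.018).round(3))
d,V=wrist();cv2.imwrite("pics/w0.png",d["frame"][:,:,::-1])
c=a["frame"][130:290,200:360];c=cv2.resize(c,None,fx=3.7,fy=3.7,interpolation=2);cv2.imwrite("pics/sc.png",c[:,:,::-1])
E
```

```text
(234, 258) [0.645 0.111 0.018]
(306, 263) [0.457 0.102 0.018]
(310, 208) [ 0.465 -0.13   0.018]
(244, 206) [ 0.66  -0.11   0.018]
screw [ 0.64  -0.098  0.018]
screw [0.627 0.077 0.018]
top [ 0.562 -0.033  0.265]
(208, 295) [ 0.66  -0.12   0.018]
(300, 283) [0.671 0.106 0.018]
screw [ 0.638 -0.095  0.018]
screw [0.627 0.088 0.018]
```

View pics/w0.png

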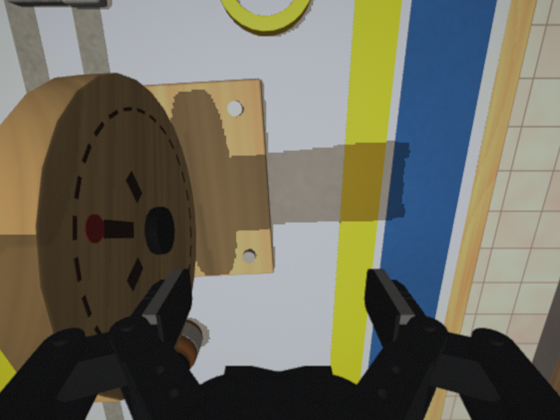

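View pics/sc.png

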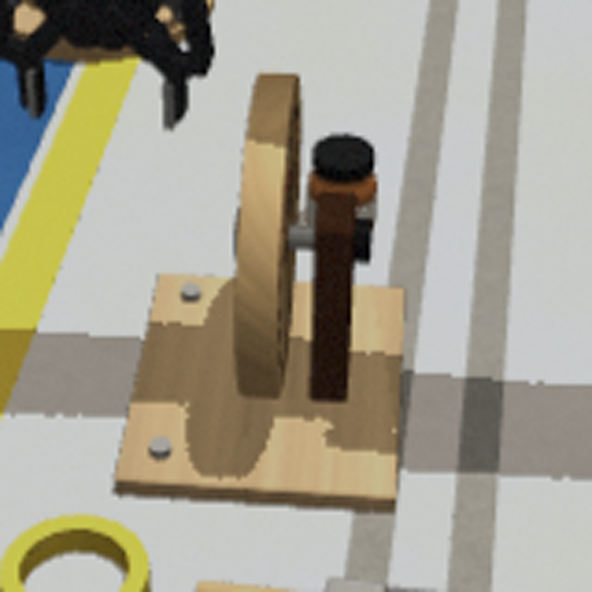

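The wrist view shows the red dot at (95,229), the hub cap at (160,230), foot corners at (261,79) and (272,272), and screws at (235,108) and (249,256). The side crop shows the disc edge-on to the +x side of the post.

```bash
python3 - <<'E'
from h import *
d,V=wrist();print("cam",ray(d,(0,0),V)[0].round(3))
for p in[(261,79),(272,272),(235,108),(249,256)]:print(p,plane(d,p,.018,V).round(3))
for yaw in(0,.07):
  n=np.array([np.cos(yaw),np.sin(yaw),0])
  for x in(.56,.575,.59):
    for p in[(95,229),(160,230),(112,74),(194,230)]:
      c,r=ray(d,p,V);q=c+r*(n@(np.array([x,0,0]))-n@c)/(n@r);print(yaw,x,p,q.round(3))
a=get_image("side")
g=lambda u,v:(200+u/3.7,130+v/3.7)
for p in[(257,74),(299,75)]:print("topedge",plane(a,g(*p),.265).round(3))
for p in[(237,390),(282,395)]:print("botedge",plane(a,g(*p),.035).round(3))
for p in[(312,395),(348,400)]:print("postfoot",plane(a,g(*p),.018).round(3))
for p in[(315,192),(355,195)]:print("posttop",plane(a,g(*p),.175).round(3))
for p in[(116,490),(397,500),(404,288),(158,274)]:print("foot",plane(a,g(*p),.018).round(3))
E
```

```text
cam [0.674 0.08  0.373]
(261, 79) [0.656 0.113 0.018]
(272, 272) [ 0.666 -0.122  0.018]
(235, 108) [0.626 0.083 0.018]
(249, 256) [ 0.636 -0.099  0.018]
0 0.56 (95, 229) [0.56  0.01  0.198]
0 0.56 (160, 230) [ 0.56  -0.029  0.102]
0 0.56 (112, 74) [0.56  0.104 0.147]
0 0.56 (194, 230) [ 0.56  -0.073 -0.009]
0 0.575 (95, 229) [0.575 0.02  0.221]
0 0.575 (160, 230) [ 0.575 -0.015  0.138]
0 0.575 (112, 74) [0.575 0.101 0.177]
0 0.575 (194, 230) [ 0.575 -0.053  0.042]
0 0.59 (95, 229) [0.59  0.029 0.244]
0 0.59 (160, 230) [ 0.59  -0.     0.173]
0 0.59 (112, 74) [0.59  0.098 0.207]
0 0.59 (194, 230) [ 0.59  -0.033  0.092]
0.07 0.56 (95, 229) [0.559 0.01  0.197]
0.07 0.56 (160, 230) [ 0.562 -0.027  0.106]
0.07 0.56 (112, 74) [0.553 0.106 0.132]
0.07 0.56 (194, 230) [ 0.565 -0.067  0.007]
0.07 0.575 (95, 229) [0.574 0.019 0.219]
0.07 0.575 (160, 230) [ 0.576 -0.014  0.14 ]
0.07 0.575 (112, 74) [0.568 0.103 0.163]
0.07 0.575 (194, 230) [ 0.578 -0.048  0.053]
0.07 0.59 (95, 229) [0.588 0.028 0.241]
0.07 0.59 (160, 230) [ 0.59  -0.     0.173]
0.07 0.59 (112, 74) [0.583 0.099 0.193]
0.07 0.59 (194, 230) [ 0.592 -0.03   0.099]
topedge [ 0.574 -0.036  0.265]
topedge [ 0.545 -0.039  0.265]
botedge [0.578 0.03  0.035]
botedge [0.545 0.031 0.035]
postfoot [0.525 0.009 0.018]
postfoot [0.498 0.01  0.018]
posttop [ 0.531 -0.03   0.175]
posttop [ 0.503 -0.031  0.175]
foot [0.648 0.128 0.018]
foot [0.453 0.109 0.018]
foot [ 0.468 -0.13   0.018]
foot [ 0.666 -0.118  0.018]
```

send_rows(
  motion=[-0.2,0,0,-0.05,0,0,0,-0.2,-0.005,-0.057,0,0,0,-0.03,-0.2,-0.005,-0.057,0,0,0,-0.025,-0.2,0,0,0,0,0,0,-0.2,0,0,0,0,0,0],
  newtons=80,
)

```text
time: 0.98
tool_pos: [0.5619, -0.0116, 0.3009]
ee_rot: [0.687, 0.726, 0.001, 0.001]
contact_force: [1.2, 0.0, 0.4]
width: 0.0512
grasp_force: 0.0
```

```bash
python3 - <<'E'
from h import *
s=env.get_state();print({k:np.round(v,3).tolist() for k,v in s.items()},R.from_quat(s["ee_rot"]).as_matrix().round(3))
d,V=wrist();cv2.imwrite("pics/w1.png",d["frame"][:,:,::-1]);np.savez("w1",V=V,**{k:d[k] for k in("fx","fy","cx","cy")})
P=V@np.array([s["tool_pos"][0],s["tool_pos"][1],.265,1]);print(d["cx"]-d["fx"]*P[0]/P[2],d["cy"]+d["fy"]*P[1]/P[2])
E
```

```text
{'time': 0.975, 'joints': [-0.071, 0.363, 0.011, 1.666, -0.005, 1.112, -0.003], 'joint_velocities': [-0.003, 0.027, -0.002, -0.029, -0.0, 0.001, 0.001], 'effort': [0.392, -61.129, 1.544, -27.238, 0.051, 0.148, 0.015], 'tool_pos': [0.562, -0.012, 0.301], 'ee_rot': [0.687, 0.726, 0.001, 0.001], 'contact_force': [1.247, 0.008, 0.397], 'wrist_torque': [0.02, 0.028, -0.024], 'grasp_force': 0.0, 'width': 0.051} [[-0.055  0.998  0.002]
 [ 0.998  0.055  0.   ]
 [ 0.     0.002 -1.   ]]
279.4172913686055 255.86721917789828
```

View pics/w1.png

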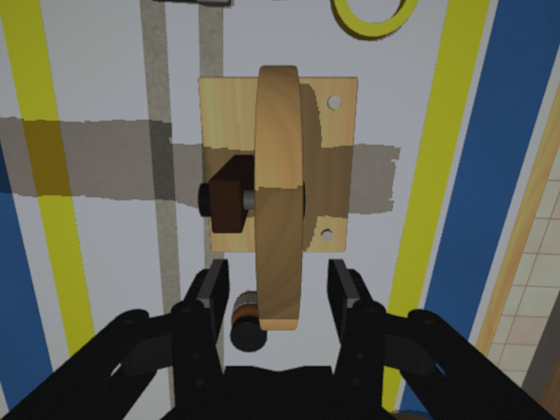

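The disc lies centred between the fingers (columns 258–300, against 279 expected). The axle is at (249,200) and the post is at its left.

```bash
python3 - <<'E'
from h import *
z=np.load("w1.npz");d={k:float(z[k]) for k in("fx","fy","cx","cy")};V=z["V"]
for p in[(249,200),(205,200)]:print(plane(d,p,.15,V).round(3))
for p in[(212,182),(245,232),(212,232)]:print(plane(d,p,.175,V).round(3))
for p in[(200,78),(357,78),(345,250),(211,250)]:print(plane(d,p,.018,V).round(3))
E
```

```text
[ 0.534 -0.013  0.15 ]
[ 0.493 -0.015  0.15 ]
[0.505 0.009 0.175]
[ 0.533 -0.035  0.175]
[ 0.504 -0.037  0.175]
[0.459 0.102 0.018]
[0.653 0.113 0.018]
[ 0.667 -0.121  0.018]
[ 0.469 -0.131  0.018]
```

send_rows(
  motion=[-0.2,0,0,0.023,0,0,0,-0.2,0,0,0.023,0,0,0,0.9,0,0,0,0,0,0,0.9,0,0,0,0,0,0,0.9,0,0,0,0,0,0],
)

```text
time: 1.65
tool_pos: [0.5622, -0.0115, 0.254]
ee_rot: [0.687, 0.726, 0.0, 0.0]
contact_force: [7.5, 0.3, -14.9]
width: 0.0273
grasp_force: 80.5
```

```bash
cat > log.py <<'E'
from h import *
import json,sys
H=np.array([.562,-.0115,.15]);ax=np.array([np.cos(.055),np.sin(.055),0])
s=env.get_state();p=np.array(s["tool_pos"]);M=R.from_quat(s["ee_rot"]).as_matrix()
v=p-H;lat=np.array([-ax[1],ax[0],0])
th=np.arctan2(-v@lat,v[2]);til=np.arctan2(M[:,2]@lat,-M[2,2])
F=np.array(s["contact_force"]);T=np.array(s["wrist_torque"])
print("t%.2f arm %.3f tilt %.3f r %.4f F %s T %s rxF %.3f Tax %.3f ax-off %.4f w %.4f"%(s["time"],th,til,np.hypot(v@lat,v[2]),F.round(1),T.round(3),np.cross(v,F)@ax,T@ax,v@ax,s["width"]),"J",np.round(s["joints"],2))
json.dump([sys.argv[1:],s["time"],th,til,(np.cross(v,F)@ax),T@ax],open("log.jsonl","a"));open("log.jsonl","a").write("\n")
E
python3 log.py
```

```text
t1.65 arm -0.000 tilt 0.000 r 0.1040 F [  7.5   0.3 -14.9] T [ 0.055 -0.78   0.04 ] rxF 0.008 Tax 0.012 ax-off 0.0002 w 0.0273 J [-0.07  0.4   0.01  1.74 -0.    1.   -0.  ]
```

send_rows(
  motion=[0.9,-0.0083,0,0.0003,0,0.08,0,0.9,-0.0083,0,0.0003,0,0.08,0,0.9,-0.0083,0,0.0003,0,0.08,0],
)

```text
time: 2.02
tool_pos: [0.5635, -0.0332, 0.2515]
ee_rot: [0.681, 0.722, 0.085, -0.089]
contact_force: [5.3, 12.7, -21.7]
width: 0.0272
grasp_force: 80.3
```

```bash
python3 log.py +
```

```text
t2.02 arm 0.212 tilt 0.246 r 0.1038 F [  5.3  12.7 -21.7] T [ 0.89  -1.025 -0.202] rxF -0.790 Tax 0.832 ax-off 0.0003 w 0.0272 J [ 0.17  0.44 -0.08  1.71 -0.24  1.05  0.29]
```

send_rows(
  motion=[0.9,-0.0083,0,0.0003,0,0.08,0,0.9,-0.0083,0,0.0003,0,0.08,0,0.9,-0.0083,0,0.0003,0,0.08,0],
)

```text
time: 2.4
tool_pos: [0.5648, -0.0565, 0.2432]
ee_rot: [0.666, 0.706, 0.166, -0.175]
contact_force: [5.3, 16.5, -18.6]
width: 0.0266
grasp_force: 80.5
```

```bash
python3 log.py +
```

```text
t2.40 arm 0.450 tilt 0.486 r 0.1036 F [  5.3  16.5 -18.6] T [ 0.313 -1.039 -0.462] rxF -0.669 Tax 0.256 ax-off 0.0003 w 0.0266 J [ 0.38  0.53 -0.15  1.67 -0.43  1.14  0.52]
```

```bash
sed -i 's/json.dump(\[sys.argv\[1:\],.*\],open/json.dump([sys.argv[1:],s["time"],th,til,F.tolist(),T.tolist(),p.tolist(),M.tolist()],open/' log.py; rm log.jsonl; python3 log.py 0
```

```text
t2.40 arm 0.450 tilt 0.486 r 0.1036 F [  5.3  16.5 -18.6] T [ 0.313 -1.039 -0.462] rxF -0.669 Tax 0.256 ax-off 0.0003 w 0.0266 J [ 0.38  0.53 -0.15  1.67 -0.43  1.14  0.52]
```

send_rows(
  motion=[0.9,-0.0052,0,0.0001,0,0.05,0,0.9,-0.0052,0,0.0001,0,0.05,0,0.9,-0.0052,0,0.0001,0,0.05,0,0.9,-0.0052,0,0.0001,0,0.05,0],
)

```text
time: 2.9
tool_pos: [0.5658, -0.074, 0.2322]
ee_rot: [0.646, 0.686, 0.231, -0.244]
contact_force: [3.2, 16.5, -11.1]
width: 0.0266
grasp_force: 81.3
```

```bash
python3 log.py +
```

```text
t2.90 arm 0.651 tilt 0.685 r 0.1033 F [  3.2  16.5 -11.1] T [ 0.079 -0.851 -0.619] rxF -0.646 Tax 0.033 ax-off 0.0003 w 0.0266 J [ 0.52  0.63 -0.21  1.63 -0.54  1.24  0.66]
```

send_rows(
  motion=[0.9,0,0,0,0,0,0,0.9,0,0,0,0,0,0],
)

```text
time: 3.15
tool_pos: [0.5658, -0.0746, 0.2317]
ee_rot: [0.647, 0.685, 0.23, -0.243]
contact_force: [4.3, 11.6, -12.1]
width: 0.0267
grasp_force: 81.6
```

```bash
python3 log.py 0+
```

```text
t3.15 arm 0.658 tilt 0.683 r 0.1033 F [  4.3  11.6 -12.1] T [ 0.033 -0.94  -0.579] rxF -0.165 Tax -0.019 ax-off 0.0003 w 0.0267 J [ 0.52  0.63 -0.2   1.63 -0.54  1.24  0.66]
```

send_rows(
  motion=[0.9,0.0052,0,0.0001,0,-0.05,0,0.9,0.0052,0,0.0001,0,-0.05,0,0.9,0.0052,0,0.0001,0,-0.05,0,0.9,0.0052,0,0.0001,0,-0.05,0],
)

```text
time: 3.65
tool_pos: [0.5648, -0.0577, 0.2426]
ee_rot: [0.667, 0.706, 0.164, -0.173]
contact_force: [6.9, 10.5, -19.9]
width: 0.0265
grasp_force: 80.6
```

```bash
python3 log.py -
```

```text
t3.65 arm 0.463 tilt 0.480 r 0.1036 F [  6.9  10.5 -19.9] T [-0.463 -1.157 -0.76 ] rxF -0.017 Tax -0.526 ax-off 0.0003 w 0.0265 J [ 0.38  0.53 -0.15  1.67 -0.42  1.14  0.52]
```

send_rows(
  motion=[0.9,0.0052,0,0.0001,0,-0.05,0,0.9,0.0052,0,0.0001,0,-0.05,0,0.9,0.0052,0,0.0001,0,-0.05,0,0.9,0.0052,0,0.0001,0,-0.05,0],
)

```text
time: 4.15
tool_pos: [0.5637, -0.0385, 0.2502]
ee_rot: [0.68, 0.72, 0.096, -0.101]
contact_force: [8.3, 7.2, -22.5]
width: 0.0267
grasp_force: 80.5
```

```bash
python3 log.py -
```

```text
t4.15 arm 0.264 tilt 0.280 r 0.1038 F [  8.3   7.2 -22.5] T [ 0.19  -1.309 -0.525] rxF -0.066 Tax 0.118 ax-off 0.0003 w 0.0267 J [ 0.21  0.45 -0.09  1.7  -0.27  1.06  0.33]
```

send_rows(
  motion=[0.9,0.0052,0,0.0001,0,-0.05,0,0.9,0.0052,0,0.0001,0,-0.05,0,0.9,0.0052,0,0.0001,0,-0.05,0,0.9,0.0052,0,0.0001,0,-0.05,0],
)

```text
time: 4.65
tool_pos: [0.5626, -0.0183, 0.2538]
ee_rot: [0.686, 0.726, 0.028, -0.029]
contact_force: [8.0, 5.0, -24.0]
width: 0.0268
grasp_force: 80.4
```

```bash
python3 log.py -
```

```text
t4.65 arm 0.066 tilt 0.080 r 0.1040 F [  8.   5. -24.] T [ 0.82  -1.392 -0.123] rxF -0.306 Tax 0.742 ax-off 0.0002 w 0.0268 J [ 0.01  0.41 -0.02  1.73 -0.09  1.01  0.1 ]
```

send_rows(
  motion=[0.9,0,0,0,0,0,0,0.9,0,0,0,0,0,0],
)

```text
time: 4.9
tool_pos: [0.5626, -0.0175, 0.2538]
ee_rot: [0.686, 0.727, 0.028, -0.03]
contact_force: [7.7, 7.0, -20.1]
width: 0.0267
grasp_force: 81.2
```

```bash
python3 log.py 0-
```

```text
t4.90 arm 0.058 tilt 0.082 r 0.1040 F [  7.7   7.  -20.1] T [ 0.924 -1.329 -0.281] rxF -0.564 Tax 0.850 ax-off 0.0002 w 0.0267 J [ 0.01  0.41 -0.02  1.73 -0.09  1.01  0.1 ]
```

send_rows(
  motion=[-0.2,0,0,0,0,0,0,-0.2,0,0,0,0,0,0,-0.2,0,0,-0.03,0,0,0,-0.2,0,0,-0.03,0,0,0,-0.2,0,0,0,0,0,0],
)

```text
time: 5.52
tool_pos: [0.5632, -0.0257, 0.3175]
ee_rot: [0.687, 0.725, 0.029, -0.027]
contact_force: [-0.6, 0.2, -0.7]
width: 0.0511
grasp_force: 0.0
```

send_rows(
  motion=[-0.2,0,0,0,0,0,0,-0.2,0,0,0,0,0,0],
)

```text
time: 5.78
tool_pos: [0.5615, -0.025, 0.3138]
ee_rot: [0.687, 0.726, 0.027, -0.029]
contact_force: [-0.6, 0.4, -0.2]
width: 0.0514
grasp_force: 0.0
```

```bash
python3 log.py free
```

```text
t5.78 arm 0.082 tilt 0.080 r 0.1643 F [-0.6  0.4 -0.2] T [-0.048  0.006 -0.013] rxF -0.067 Tax -0.048 ax-off -0.0012 w 0.0514 J [ 0.02  0.36 -0.01  1.63 -0.08  1.15  0.1 ]
```

send_rows(
  motion=[-0.2,0,0,0,0,0.16,0,-0.2,0,0,0,0,0.16,0,-0.2,0,0,0,0,0.16,0,-0.2,0,0,0,0,0,0,-0.2,0,0,0,0,0,0],
)

```text
time: 6.4
tool_pos: [0.5619, -0.0243, 0.3142]
ee_rot: [0.661, 0.698, 0.189, -0.2]
contact_force: [0.8, 0.2, 0.4]
width: 0.0511
grasp_force: 0.0
```

```bash
python3 log.py free
```

```text
t6.40 arm 0.077 tilt 0.558 r 0.1647 F [0.8 0.2 0.4] T [-0.511 -0.05  -0.001] rxF -0.037 Tax -0.513 ax-off -0.0008 w 0.0511 J [ 0.34  0.46 -0.12  1.6  -0.5   1.29  0.48]
```

send_rows(
  motion=[-0.2,0,0,0,0,-0.16,0,-0.2,0,0,0,0,-0.16,0,-0.2,0,0,0,0,-0.16,0,-0.2,0,0,0,0,-0.16,0,-0.2,0,0,0,0,-0.16,0],
)

```text
time: 7.02
tool_pos: [0.5627, -0.0225, 0.3165]
ee_rot: [0.681, 0.722, -0.082, 0.091]
contact_force: [-0.6, 0.2, -0.0]
width: 0.0513
grasp_force: 0.0
```

send_rows(
  motion=[-0.2,0,0,0,0,-0.12,0,-0.2,0,0,0,0,-0.12,0,-0.2,0,0,0,0,0,0,-0.2,0,0,0,0,0,0],
)

```text
time: 7.52
tool_pos: [0.5621, -0.0244, 0.3151]
ee_rot: [0.668, 0.706, -0.162, 0.173]
contact_force: [0.6, -0.2, -0.1]
width: 0.051
grasp_force: 0.0
```

```bash
python3 log.py free
```

```text
t7.53 arm 0.078 tilt -0.478 r 0.1656 F [ 0.6 -0.2 -0.1] T [0.448 0.022 0.029] rxF 0.042 Tax 0.448 ax-off -0.0006 w 0.0510 J [-0.4   0.4   0.13  1.69  0.45  1.21 -0.42]
```

send_rows(
  motion=[-0.2,0,0,-0.015,0,0.18,0,-0.2,0,0,-0.015,0,0.18,0,-0.2,0,0,0,0,0.18,0,-0.2,0,0,0,0,0.18,0,-0.2,0,0,0,0,0.18,0],
)

```text
time: 8.15
tool_pos: [0.5622, -0.0156, 0.3444]
ee_rot: [0.673, 0.709, 0.148, -0.151]
contact_force: [0.1, 0.0, -0.9]
width: 0.0514
grasp_force: 0.0
```

send_rows(
  motion=[-0.2,0,0,0,0,0.15,0,-0.2,0,0,0,0,0.13,0,-0.2,-0.03,0,0,0,0,0,-0.2,-0.03,0,0,0,0,0,-0.2,-0.03,0,0,0,0,0],
)

```text
time: 8.78
tool_pos: [0.5654, -0.0852, 0.2844]
ee_rot: [0.647, 0.682, 0.237, -0.247]
contact_force: [0.5, -0.7, 0.2]
width: 0.0515
grasp_force: 0.0
```

send_rows(
  motion=[-0.2,0,0,0,0,0,0,-0.2,0,0,0,0,0,0],
)

```text
time: 9.02
tool_pos: [0.5654, -0.0827, 0.2852]
ee_rot: [0.646, 0.682, 0.237, -0.248]
contact_force: [0.0, 1.4, 0.1]
width: 0.0513
grasp_force: 0.0
```

```bash
python3 log.py free
```

```text
t9.03 arm 0.485 tilt 0.700 r 0.1528 F [0.  1.4 0.1] T [-0.674  0.03   0.01 ] rxF -0.189 Tax -0.672 ax-off -0.0005 w 0.0513 J [ 0.46  0.58 -0.08  1.56 -0.59  1.38  0.67]
```

send_rows(
  motion=[-0.2,-0.0326,0,0,0,0,0,-0.2,0,0,0.022,0,0,0,-0.2,0,0,0.022,0,0,0,-0.2,0,0,0,0,0,0],
)

```text
time: 9.52
tool_pos: [0.5647, -0.0771, 0.23]
ee_rot: [0.645, 0.683, 0.236, -0.25]
contact_force: [-0.0, 0.2, 0.4]
width: 0.0511
grasp_force: 0.0
```

```bash
python3 log.py free
```

```text
t9.53 arm 0.687 tilt 0.701 r 0.1035 F [-0.   0.2  0.4] T [-0.605 -0.058 -0.018] rxF -0.041 Tax -0.607 ax-off -0.0009 w 0.0511 J [ 0.46  0.63 -0.09  1.63 -0.6   1.28  0.73]
```

send_rows(
  motion=[0.9,0,0,0,0,0,0,0.9,0,0,0,0,0,0,0.9,0,0,0,0,0,0],
  newtons=60,
)

```text
time: 9.9
tool_pos: [0.5661, -0.0796, 0.2308]
ee_rot: [0.646, 0.682, 0.237, -0.248]
contact_force: [4.2, -1.3, 7.5]
width: 0.0269
grasp_force: 60.5
```

```bash
python3 log.py 0
```

```text
t9.90 arm 0.701 tilt 0.699 r 0.1058 F [ 4.2 -1.3  7.5] T [-0.076 -0.265 -0.084] rxF -0.382 Tax -0.091 ax-off 0.0003 w 0.0269 J [ 0.46  0.63 -0.09  1.63 -0.6   1.28  0.73]
```

send_rows(
  motion=[0.9,0,0,0.002,0,0,0,0.9,0,0,0,0,0,0],
)

```text
time: 10.15
tool_pos: [0.5661, -0.0796, 0.2308]
ee_rot: [0.646, 0.682, 0.237, -0.247]
contact_force: [-0.2, -9.4, 20.1]
width: 0.0272
grasp_force: 62.6
```

```bash
python3 log.py 0
```

```text
t10.15 arm 0.701 tilt 0.698 r 0.1058 F [-0.2 -9.4 20.1] T [0.532 0.652 0.576] rxF -0.609 Tax 0.568 ax-off 0.0003 w 0.0272 J [ 0.46  0.63 -0.09  1.63 -0.6   1.28  0.73]
```

send_rows(
  motion=[0.9,0,0,-0.0027,0,0,0,0.9,0.0053,0,0.0001,0,-0.05,0,0.9,0.0053,0,0.0001,0,-0.05,0,0.9,0.0053,0,0.0001,0,-0.05,0],
)

```text
time: 10.65
tool_pos: [0.5653, -0.0671, 0.2402]
ee_rot: [0.662, 0.699, 0.187, -0.195]
contact_force: [6.0, -0.1, -1.2]
width: 0.0269
grasp_force: 61.5
```

```bash
python3 log.py -
```

```text
t10.65 arm 0.553 tilt 0.547 r 0.1060 F [ 6.  -0.1 -1.2] T [-0.545 -0.836 -0.308] rxF 0.103 Tax -0.590 ax-off 0.0003 w 0.0269 J [ 0.36  0.55 -0.05  1.66 -0.52  1.2   0.63]
```

send_rows(
  motion=[0.9,0.0053,0,0.0001,0,-0.05,0,0.9,0.0053,0,0.0001,0,-0.05,0,0.9,0.0053,0,0.0001,0,-0.05,0],
)

```text
time: 11.02
tool_pos: [0.5645, -0.053, 0.2477]
ee_rot: [0.674, 0.712, 0.137, -0.142]
contact_force: [5.1, -0.4, 0.2]
width: 0.027
grasp_force: 61.5
```

```bash
python3 log.py -
```

```text
t11.03 arm 0.402 tilt 0.397 r 0.1061 F [ 5.1 -0.4  0.2] T [-0.471 -0.749 -0.169] rxF 0.056 Tax -0.512 ax-off 0.0003 w 0.0270 J [ 0.24  0.49 -0.    1.68 -0.42  1.12  0.51]
```

send_rows(
  motion=[0.9,0.0053,0,0.0001,0,-0.05,0,0.9,0.0053,0,0.0001,0,-0.05,0,0.9,0.0053,0,0.0001,0,-0.05,0],
)

```text
time: 11.4
tool_pos: [0.5637, -0.038, 0.253]
ee_rot: [0.682, 0.721, 0.086, -0.088]
contact_force: [3.5, -1.2, 0.5]
width: 0.0271
grasp_force: 61.6
```

```bash
python3 log.py -
```

```text
t11.40 arm 0.252 tilt 0.247 r 0.1063 F [ 3.5 -1.2  0.5] T [-0.321 -0.623 -0.016] rxF 0.127 Tax -0.355 ax-off 0.0003 w 0.0271 J [ 0.1   0.44  0.05  1.71 -0.3   1.06  0.35]
```

send_rows(
  motion=[0.9,0.0053,0,0.0001,0,-0.05,0,0.9,0.0053,0,0.0001,0,-0.05,0,0.9,0.0053,0,0.0001,0,-0.05,0],
)

```text
time: 11.78
tool_pos: [0.5629, -0.0223, 0.256]
ee_rot: [0.687, 0.725, 0.035, -0.034]
contact_force: [4.3, -1.7, 1.5]
width: 0.027
grasp_force: 61.7
```

```bash
python3 log.py -
```

```text
t11.78 arm 0.102 tilt 0.097 r 0.1065 F [ 4.3 -1.7  1.5] T [-0.258 -0.519  0.074] rxF 0.189 Tax -0.286 ax-off 0.0003 w 0.0270 J [-0.05  0.41  0.1   1.73 -0.16  1.02  0.18]
```

send_rows(
  motion=[0.9,0.0053,0,0.0001,0,-0.05,0,0.9,0.0053,0,0.0001,0,-0.05,0,0.9,0.0053,0,0.0001,0,-0.05,0],
)

```text
time: 12.15
tool_pos: [0.562, -0.0064, 0.2565]
ee_rot: [0.687, 0.726, -0.017, 0.02]
contact_force: [3.5, -0.8, 2.4]
width: 0.0266
grasp_force: 61.8
```

```bash
python3 log.py -
```

```text
t12.15 arm -0.048 tilt -0.053 r 0.1067 F [ 3.5 -0.8  2.4] T [-0.159 -0.434  0.238] rxF 0.118 Tax -0.183 ax-off 0.0002 w 0.0266 J [-0.21  0.4   0.15  1.74 -0.01  1.   -0.01]
```

send_rows(
  motion=[0.9,0.0053,0,0.0001,0,-0.05,0,0.9,0.0053,0,0.0001,0,-0.05,0,0.9,0.0053,0,0.0001,0,-0.05,0],
)

```text
time: 12.52
tool_pos: [0.5611, 0.0094, 0.2548]
ee_rot: [0.684, 0.723, -0.068, 0.075]
contact_force: [3.5, -1.4, 3.6]
width: 0.0268
grasp_force: 61.9
```

```bash
python3 log.py -
```

```text
t12.53 arm -0.197 tilt -0.203 r 0.1068 F [ 3.5 -1.4  3.6] T [-0.066 -0.273  0.298] rxF 0.247 Tax -0.081 ax-off 0.0002 w 0.0268 J [-0.37  0.42  0.21  1.75  0.14  1.01 -0.19]
```

send_rows(
  motion=[0.9,0.0053,0,0.0001,0,-0.05,0,0.9,0.0053,0,0.0001,0,-0.05,0,0.9,0.0053,0,0.0001,0,-0.05,0],
)

```text
time: 12.9
tool_pos: [0.5602, 0.0248, 0.2507]
ee_rot: [0.677, 0.715, -0.119, 0.129]
contact_force: [2.6, -1.9, 3.2]
width: 0.0274
grasp_force: 62.0
```

```bash
python3 log.py -
```

```text
t12.90 arm -0.346 tilt -0.352 r 0.1070 F [ 2.6 -1.9  3.2] T [-0.133 -0.19   0.398] rxF 0.322 Tax -0.143 ax-off 0.0002 w 0.0274 J [-0.51  0.45  0.26  1.76  0.27  1.04 -0.36]
```

send_rows(
  motion=[0.9,0.0053,0,0.0001,0,-0.05,0,0.9,0.0053,0,0.0001,0,-0.05,0,0.9,0.0053,0,0.0001,0,-0.05,0],
)

```text
time: 13.28
tool_pos: [0.5594, 0.0394, 0.2443]
ee_rot: [0.666, 0.704, -0.17, 0.182]
contact_force: [2.2, -0.8, 6.1]
width: 0.0271
grasp_force: 62.2
```

```bash
python3 log.py -
```

```text
t13.28 arm -0.496 tilt -0.502 r 0.1072 F [ 2.2 -0.8  6.1] T [-0.142 -0.071  0.332] rxF 0.396 Tax -0.145 ax-off 0.0002 w 0.0271 J [-0.63  0.51  0.31  1.75  0.38  1.08 -0.51]
```

send_rows(
  motion=[0.9,0.0053,0,0.0001,0,-0.05,0,0.9,0.0053,0,0.0001,0,-0.05,0,0.9,0.0053,0,0.0001,0,-0.05,0],
)

```text
time: 13.65
tool_pos: [0.5587, 0.0529, 0.2357]
ee_rot: [0.651, 0.688, -0.219, 0.234]
contact_force: [3.0, -0.6, 7.3]
width: 0.0269
grasp_force: 62.3
```

```bash
python3 log.py -
```

```text
t13.65 arm -0.645 tilt -0.652 r 0.1073 F [ 3.  -0.6  7.3] T [-0.267  0.01   0.38 ] rxF 0.540 Tax -0.266 ax-off 0.0002 w 0.0269 J [-0.74  0.58  0.35  1.75  0.46  1.14 -0.63]
```

send_rows(
  motion=[0.9,0.0053,0,0.0002,0,-0.05,0,0.9,0.0053,0,0.0002,0,-0.05,0,0.9,0.0053,0,0.0002,0,-0.05,0],
)

```text
time: 14.02
tool_pos: [0.558, 0.0651, 0.2252]
ee_rot: [0.633, 0.669, -0.267, 0.285]
contact_force: [0.6, 2.7, 10.1]
width: 0.0272
grasp_force: 62.9
```

```bash
python3 log.py -
```

```text
t14.03 arm -0.795 tilt -0.802 r 0.1074 F [ 0.6  2.7 10.1] T [-0.493  0.208  0.174] rxF 0.572 Tax -0.481 ax-off 0.0002 w 0.0272 J [-0.83  0.67  0.38  1.73  0.52  1.2  -0.72]
```

send_rows(
  motion=[0.9,-0.0053,0,0.0002,0,0.05,0,0.9,-0.0053,0,0.0002,0,0.05,0,0.9,-0.0053,0,0.0002,0,0.05,0],
)

```text
time: 14.4
tool_pos: [0.5586, 0.0553, 0.234]
ee_rot: [0.651, 0.69, -0.217, 0.232]
contact_force: [1.7, 6.5, -0.6]
width: 0.0273
grasp_force: 62.2
```

```bash
python3 log.py +
```

```text
t14.40 arm -0.672 tilt -0.645 r 0.1073 F [ 1.7  6.5 -0.6] T [ 1.834 -0.039  0.354] rxF -0.572 Tax 1.829 ax-off 0.0003 w 0.0273 J [-0.74  0.58  0.34  1.75  0.46  1.13 -0.63]
```

send_rows(
  motion=[0.9,-0.0053,0,0.0002,0,0.05,0,0.9,-0.0053,0,0.0002,0,0.05,0,0.9,-0.0053,0,0.0002,0,0.05,0],
)

```text
time: 14.78
tool_pos: [0.5593, 0.042, 0.2429]
ee_rot: [0.665, 0.705, -0.167, 0.179]
contact_force: [1.8, 7.2, 1.4]
width: 0.0269
grasp_force: 62.4
```

```bash
python3 log.py +
```

```text
t14.78 arm -0.523 tilt -0.495 r 0.1072 F [1.8 7.2 1.4] T [1.856 0.039 0.203] rxF -0.581 Tax 1.855 ax-off 0.0003 w 0.0269 J [-0.63  0.51  0.3   1.75  0.37  1.08 -0.51]
```

send_rows(
  motion=[0.9,-0.0053,0,0.0002,0,0.05,0,0.9,-0.0053,0,0.0002,0,0.05,0,0.9,-0.0053,0,0.0002,0,0.05,0],
)

```text
time: 15.15
tool_pos: [0.5601, 0.0276, 0.2496]
ee_rot: [0.676, 0.717, -0.117, 0.126]
contact_force: [0.1, 8.8, 3.2]
width: 0.0272
grasp_force: 62.6
```

```bash
python3 log.py +
```

```text
t15.15 arm -0.374 tilt -0.345 r 0.1070 F [0.1 8.8 3.2] T [1.81  0.152 0.161] rxF -0.745 Tax 1.816 ax-off 0.0003 w 0.0272 J [-0.51  0.45  0.25  1.76  0.27  1.03 -0.36]
```

send_rows(
  motion=[0.9,-0.0053,0,0.0002,0,0.05,0,0.9,-0.0053,0,0.0002,0,0.05,0,0.9,-0.0053,0,0.0002,0,0.05,0],
)

```text
time: 15.52
tool_pos: [0.561, 0.0123, 0.2542]
ee_rot: [0.683, 0.724, -0.066, 0.072]
contact_force: [-0.1, 9.8, 5.8]
width: 0.0267
grasp_force: 62.8
```

```bash
python3 log.py +
```

```text
t15.53 arm -0.225 tilt -0.195 r 0.1068 F [-0.1  9.8  5.8] T [1.89  0.276 0.054] rxF -0.881 Tax 1.902 ax-off 0.0003 w 0.0267 J [-0.36  0.42  0.2   1.75  0.13  1.   -0.19]
```

send_rows(
  motion=[0.9,-0.0053,0,0.0002,0,0.05,0,0.9,-0.0053,0,0.0002,0,0.05,0,0.9,-0.0053,0,0.0002,0,0.05,0],
)

```text
time: 15.9
tool_pos: [0.5619, -0.0036, 0.2564]
ee_rot: [0.686, 0.727, -0.014, 0.018]
contact_force: [-0.7, 9.4, 8.0]
width: 0.0268
grasp_force: 63.0
```

```bash
python3 log.py +
```

```text
t15.90 arm -0.074 tilt -0.045 r 0.1067 F [-0.7  9.4  8. ] T [1.932 0.29  0.061] rxF -0.941 Tax 1.945 ax-off 0.0003 w 0.0268 J [-0.21  0.4   0.15  1.74 -0.01  1.   -0.01]
```

send_rows(
  motion=[0.9,-0.0053,0,0.0002,0,0.05,0,0.9,-0.0053,0,0.0002,0,0.05,0,0.9,-0.0053,0,0.0002,0,0.05,0],
)

```text
time: 16.27
tool_pos: [0.5627, -0.0196, 0.2561]
ee_rot: [0.685, 0.726, 0.037, -0.037]
contact_force: [-0.6, 8.1, 10.3]
width: 0.0271
grasp_force: 63.2
```

```bash
python3 log.py +
```

```text
t16.27 arm 0.076 tilt 0.104 r 0.1065 F [-0.6  8.1 10.3] T [2.058 0.239 0.063] rxF -0.941 Tax 2.068 ax-off 0.0003 w 0.0271 J [-0.05  0.41  0.09  1.73 -0.17  1.02  0.18]
```

```bash
cat > fit.py <<'E'
from h import *
import json,sys
from scipy.optimize import least_squares
H=np.array([.562,-.0115,.15]);ax=np.array([np.cos(.055),np.sin(.055),0]);lat=np.array([-ax[1],ax[0],0])
rows=[json.loads(l) for l in open("log.jsonl")]
fr=[(np.sin(r[3]),np.dot(r[5],ax)) for r in rows if r[0]==["free"]];fr=np.array(fr)
c=-np.linalg.lstsq(fr[:,:1],fr[:,1],rcond=None)[0][0];print("c",c)
OFF=[(0,5,0),(9.9,20,.058-.701)]+[tuple(map(float,a.split(","))) for a in sys.argv[1:]]
D=[]
for r in rows:
    if r[0]not in(["+"],["-"]):continue
    o=[o for a,b,o in OFF if a<=r[1]<b]
    if not o:continue
    F,T,p,M=map(np.array,r[4:]);d=1 if r[0]==["+"] else -1
    D.append([r[1],r[2]+o[0],d,T@ax+c*np.sin(r[3]),np.cross(p-H,F)@ax,np.cross(-M[:,2],F)@ax,F@lat,F[2]])
D=np.array(D)
def run(D,hub,ff):
    def res(x):
        L,A,B,f,ey,ez=x
        tau=D[:,3]+D[:,4]+L*D[:,5]-ey*D[:,7]+ez*D[:,6]
        e=tau-(-f*D[:,2]+A*np.sin(D[:,1])+B*np.cos(D[:,1]))
        return np.r_[e/.08,(f-.58)/ff,ey/hub,ez/hub,(np.hypot(A,B)-.47)/.05]
    s=least_squares(res,[.2,0,-.4,.58,0,0],loss="soft_l1");L,A,B,f,ey,ez=s.x
    # tau=g sin(psi), psi = direction from top (toward -y), tau>0 on -y; psi=P+psi0
    psi0=np.arctan2(B,A);C=np.linalg.inv(s.jac.T@s.jac)
    Ps=(np.pi-psi0+np.pi)%(2*np.pi)-np.pi
    print("n",len(D),"L %.3f g %.3f f %.3f ey %.4f ez %.4f  P* (weight down) %.3f"%(L,np.hypot(A,B),f,ey,ez,Ps),"sd~%.3f"%(np.sqrt((B*B*C[1,1]+A*A*C[2,2]-2*A*B*C[1,2]))/(A*A+B*B)))
    return s
s=run(D,.002,.02);print(np.c_[D[:,:3],s.fun[:len(D)]*.08].round(2).tolist())
run(D,1e-5,.001);run(D[D[:,0]>9],.002,.02);run(D[D[:,0]>9],.001,1);
E
python3 fit.py
```

```text
c 0.9821264061506702
n 20 L 0.201 g 0.498 f 0.572 ey 0.0005 ez 0.0008  P* (weight down) -1.183 sd~0.079
[[2.9, 0.65, 1.0, -0.05], [3.65, 0.46, -1.0, -0.1], [4.15, 0.26, -1.0, 0.21], [4.65, 0.07, -1.0, -0.09], [10.65, -0.09, -1.0, 0.09], [11.02, -0.24, -1.0, -0.14], [11.4, -0.39, -1.0, 0.03], [11.78, -0.54, -1.0, 0.08], [12.15, -0.69, -1.0, -0.23], [12.52, -0.84, -1.0, 0.03], [12.9, -0.99, -1.0, -0.03], [13.28, -1.14, -1.0, -0.03], [13.65, -1.29, -1.0, 0.07], [14.02, -1.44, -1.0, -0.23], [14.4, -1.32, 1.0, 0.09], [14.78, -1.17, 1.0, 0.28], [15.15, -1.02, 1.0, -0.04], [15.52, -0.87, 1.0, -0.14], [15.9, -0.72, 1.0, -0.06], [16.27, -0.57, 1.0, 0.26]]
n 20 L 0.202 g 0.505 f 0.580 ey 0.0000 ez 0.0000  P* (weight down) -1.185 sd~0.074
n 16 L 0.204 g 0.471 f 0.576 ey -0.0004 ez 0.0003  P* (weight down) -1.201 sd~0.087
n 16 L 0.179 g 0.442 f 0.443 ey -0.0001 ez 0.0001  P* (weight down) -1.081 sd~0.135
```

send_rows(
  motion=[-0.2,0,0,0,0,0,0,-0.2,0,0,0,0,0,0,-0.2,0,0,-0.023,0,0,0,-0.2,0,0,-0.023,0,0,0],
)

```text
time: 16.77
tool_pos: [0.5616, -0.0266, 0.2998]
ee_rot: [0.686, 0.726, 0.033, -0.036]
contact_force: [0.6, -0.5, 0.2]
width: 0.051
grasp_force: 0.0
```

send_rows(
  motion=[-0.2,-0.0181,0,0.0011,0,0.12,0,-0.2,-0.0181,0,0.0011,0,0.12,0,-0.2,-0.0181,0,0.0011,0,0.12,0,-0.2,-0.0181,0,0.0011,0,0.12,0,-0.2,-0.0181,0,0.0011,0,0.12,0],
)

```text
time: 17.4
tool_pos: [0.5665, -0.1094, 0.2646]
ee_rot: [0.645, 0.682, 0.236, -0.25]
contact_force: [0.6, 0.5, -0.6]
width: 0.0513
grasp_force: 0.0
```

send_rows(
  motion=[-0.2,0,0,0,0,0,0,-0.2,0,0,0,0,0,0],
)

```text
time: 17.65
tool_pos: [0.5666, -0.1082, 0.2647]
ee_rot: [0.645, 0.683, 0.235, -0.249]
contact_force: [0.9, 1.3, -0.7]
width: 0.0511
grasp_force: 0.0
```

```bash
python3 log.py free
```

```text
t17.65 arm 0.701 tilt 0.699 r 0.1501 F [ 0.9  1.3 -0.7] T [-0.609 -0.104 -0.036] rxF -0.080 Tax -0.614 ax-off -0.0008 w 0.0511 J [ 0.46  0.62 -0.03  1.55 -0.6   1.39  0.73]
```

send_rows(
  motion=[-0.2,0,0,0.023,0,0,0,-0.2,0,0,0.0225,0,0,0,-0.2,0,0,0,0,0,0],
)

```text
time: 18.02
tool_pos: [0.5646, -0.0768, 0.2306]
ee_rot: [0.644, 0.684, 0.235, -0.25]
contact_force: [0.3, -0.5, 1.0]
width: 0.0511
grasp_force: 0.0
```

send_rows(
  motion=[0.9,0,0,0,0,0,0,0.9,0,0,0,0,0,0,0.9,0,0,-0.0005,0,0,0,0.9,0,0,0,0,0,0],
)

```text
time: 18.52
tool_pos: [0.5661, -0.0801, 0.2314]
ee_rot: [0.645, 0.682, 0.237, -0.248]
contact_force: [6.0, 1.8, 3.5]
width: 0.0271
grasp_force: 60.3
```

```bash
python3 log.py 0
```

```text
t18.52 arm 0.701 tilt 0.700 r 0.1065 F [6.  1.8 3.5] T [-0.008 -0.58  -0.428] rxF -0.356 Tax -0.040 ax-off 0.0003 w 0.0271 J [ 0.43  0.63 -0.04  1.62 -0.62  1.29  0.75]
```

send_rows(
  motion=[0.9,0.0053,0,0.0001,0,-0.05,0,0.9,0.0053,0,0.0001,0,-0.05,0,0.9,0.0053,0,0.0001,0,-0.05,0],
)

```text
time: 18.9
tool_pos: [0.5654, -0.0681, 0.2404]
ee_rot: [0.662, 0.699, 0.187, -0.195]
contact_force: [5.9, 0.1, -2.3]
width: 0.0272
grasp_force: 60.1
```

```bash
python3 log.py -
```

```text
t18.90 arm 0.560 tilt 0.547 r 0.1067 F [ 5.9  0.1 -2.3] T [-0.591 -0.793 -0.515] rxF 0.144 Tax -0.634 ax-off 0.0003 w 0.0272 J [ 0.33  0.55 -0.    1.66 -0.54  1.21  0.65]
```

send_rows(
  motion=[0.9,0.0053,0,0.0001,0,-0.05,0,0.9,0.0053,0,0.0001,0,-0.05,0],
)

```text
time: 19.15
tool_pos: [0.5649, -0.0589, 0.2457]
ee_rot: [0.671, 0.708, 0.153, -0.16]
contact_force: [5.5, -0.1, -1.5]
width: 0.0273
grasp_force: 60.2
```

```bash
python3 log.py -
```

```text
t19.15 arm 0.461 tilt 0.447 r 0.1068 F [ 5.5 -0.1 -1.5] T [-0.42  -0.782 -0.363] rxF 0.111 Tax -0.462 ax-off 0.0003 w 0.0273 J [ 0.25  0.51  0.03  1.68 -0.48  1.16  0.57]
```

send_rows(
  motion=[0.9,0.0053,0,0.0001,0,-0.05,0,0.9,0.0053,0,0.0001,0,-0.05,0],
)

```text
time: 19.4
tool_pos: [0.5644, -0.0492, 0.25]
ee_rot: [0.677, 0.715, 0.12, -0.124]
contact_force: [4.7, -1.0, -1.1]
width: 0.027
grasp_force: 60.3
```

```bash
python3 log.py -
```

```text
t19.40 arm 0.361 tilt 0.347 r 0.1069 F [ 4.7 -1.  -1.1] T [-0.239 -0.657 -0.182] rxF 0.166 Tax -0.275 ax-off 0.0003 w 0.0270 J [ 0.17  0.47  0.06  1.69 -0.41  1.11  0.48]
```

send_rows(
  motion=[0.9,0.0053,0,0.0001,0,-0.05,0,0.9,0.0053,0,0.0001,0,-0.05,0],
)

```text
time: 19.65
tool_pos: [0.5638, -0.0391, 0.2534]
ee_rot: [0.683, 0.72, 0.086, -0.088]
contact_force: [3.2, -1.0, 0.1]
width: 0.0269
grasp_force: 60.5
```

```bash
python3 log.py -
```

```text
t19.65 arm 0.262 tilt 0.247 r 0.1070 F [ 3.2 -1.   0.1] T [-0.211 -0.544 -0.057] rxF 0.122 Tax -0.240 ax-off 0.0003 w 0.0269 J [ 0.07  0.44  0.09  1.71 -0.32  1.07  0.38]
```

send_rows(
  motion=[0.9,0.0053,0,0.0001,0,-0.05,0,0.9,0.0053,0,0.0001,0,-0.05,0],
)

```text
time: 19.9
tool_pos: [0.5632, -0.0287, 0.2557]
ee_rot: [0.686, 0.724, 0.052, -0.052]
contact_force: [2.7, -1.4, 2.4]
width: 0.0271
grasp_force: 60.7
```

```bash
python3 log.py -
```

```text
t19.90 arm 0.162 tilt 0.147 r 0.1071 F [ 2.7 -1.4  2.4] T [-0.037 -0.355 -0.045] rxF 0.119 Tax -0.056 ax-off 0.0003 w 0.0271 J [-0.03  0.42  0.13  1.72 -0.23  1.03  0.26]
```

send_rows(
  motion=[0.9,0.0053,0,0.0001,0,-0.05,0,0.9,0.0053,0,0.0001,0,-0.05,0],
)

```text
time: 20.15
tool_pos: [0.5626, -0.0182, 0.257]
ee_rot: [0.688, 0.726, 0.018, -0.016]
contact_force: [2.7, -1.5, 4.2]
width: 0.0271
grasp_force: 60.9
```

```bash
python3 log.py -
```

```text
t20.15 arm 0.062 tilt 0.048 r 0.1072 F [ 2.7 -1.5  4.2] T [ 0.039 -0.244  0.083] rxF 0.151 Tax 0.025 ax-off 0.0003 w 0.0271 J [-0.13  0.41  0.16  1.73 -0.13  1.01  0.14]
```

send_rows(
  motion=[0.9,0.0053,0,0.0001,0,-0.05,0,0.9,0.0053,0,0.0001,0,-0.05,0],
)

```text
time: 20.4
tool_pos: [0.5621, -0.0075, 0.2573]
ee_rot: [0.688, 0.726, -0.017, 0.02]
contact_force: [1.1, -1.9, 5.7]
width: 0.0271
grasp_force: 61.1
```

```bash
python3 log.py -
```

```text
t20.40 arm -0.037 tilt -0.052 r 0.1074 F [ 1.1 -1.9  5.7] T [ 0.103 -0.003  0.132] rxF 0.237 Tax 0.102 ax-off 0.0003 w 0.0271 J [-0.24  0.4   0.2   1.74 -0.03  1.    0.02]
```

send_rows(
  motion=[0.9,0.0053,0,0.0001,0,-0.05,0,0.9,0.0053,0,0.0001,0,-0.05,0],
)

```text
time: 20.65
tool_pos: [0.5615, 0.0031, 0.2565]
ee_rot: [0.686, 0.724, -0.051, 0.056]
contact_force: [1.3, -0.9, 7.5]
width: 0.0272
grasp_force: 61.4
```

```bash
python3 log.py -
```

```text
t20.65 arm -0.136 tilt -0.152 r 0.1075 F [ 1.3 -0.9  7.5] T [0.211 0.195 0.085] rxF 0.212 Tax 0.221 ax-off 0.0003 w 0.0272 J [-0.34  0.41  0.24  1.75  0.07  1.   -0.11]
```

send_rows(
  motion=[0.9,0.0053,0,0,0,-0.05,0,0.9,0.0053,0,0,0,-0.05,0],
)

```text
time: 20.9
tool_pos: [0.5608, 0.0136, 0.2546]
ee_rot: [0.682, 0.72, -0.085, 0.092]
contact_force: [-0.2, -0.6, 5.8]
width: 0.027
grasp_force: 61.3
```

```bash
python3 log.py -
```

```text
t20.90 arm -0.236 tilt -0.252 r 0.1076 F [-0.2 -0.6  5.8] T [0.142 0.13  0.109] rxF 0.208 Tax 0.149 ax-off 0.0002 w 0.0270 J [-0.44  0.43  0.27  1.75  0.16  1.01 -0.23]
```

send_rows(
  motion=[0.9,0.0053,0,0,0,-0.05,0,0.9,0.0053,0,0,0,-0.05,0],
)

```text
time: 21.15
tool_pos: [0.5603, 0.024, 0.2517]
ee_rot: [0.677, 0.715, -0.119, 0.128]
contact_force: [0.9, -0.3, 7.4]
width: 0.0269
grasp_force: 61.3
```

```bash
python3 log.py -
```

```text
t21.15 arm -0.336 tilt -0.352 r 0.1077 F [ 0.9 -0.3  7.4] T [0.136 0.106 0.149] rxF 0.303 Tax 0.141 ax-off 0.0003 w 0.0269 J [-0.54  0.46  0.31  1.76  0.25  1.03 -0.34]
```

send_rows(
  motion=[0.9,0.0053,0,0,0,-0.05,0,0.9,0.0053,0,0,0,-0.05,0],
)

```text
time: 21.4
tool_pos: [0.5597, 0.0339, 0.2478]
ee_rot: [0.67, 0.707, -0.153, 0.164]
contact_force: [1.3, 0.1, 7.5]
width: 0.0267
grasp_force: 61.3
```

```bash
python3 log.py -
```

```text
t21.40 arm -0.435 tilt -0.452 r 0.1078 F [1.3 0.1 7.5] T [0.119 0.052 0.162] rxF 0.336 Tax 0.121 ax-off 0.0002 w 0.0267 J [-0.62  0.49  0.34  1.75  0.32  1.06 -0.44]
```

send_rows(
  motion=[0.9,0.0053,0,0,0,-0.05,0,0.9,0.0053,0,0,0,-0.05,0],
)

```text
time: 21.65
tool_pos: [0.5592, 0.0434, 0.2429]
ee_rot: [0.662, 0.699, -0.186, 0.199]
contact_force: [0.5, 0.4, 6.4]
width: 0.0267
grasp_force: 61.3
```

```bash
python3 log.py -
```

```text
t21.65 arm -0.535 tilt -0.552 r 0.1079 F [0.5 0.4 6.4] T [0.109 0.032 0.15 ] rxF 0.312 Tax 0.111 ax-off 0.0002 w 0.0267 J [-0.7   0.54  0.37  1.75  0.38  1.09 -0.52]
```

send_rows(
  motion=[0.9,0.0053,0,0,0,-0.05,0,0.9,0.0053,0,0,0,-0.05,0],
)

```text
time: 21.9
tool_pos: [0.5587, 0.0524, 0.237]
ee_rot: [0.652, 0.688, -0.219, 0.233]
contact_force: [0.8, 0.1, 6.8]
width: 0.0268
grasp_force: 61.3
```

```bash
python3 log.py -
```

```text
t21.90 arm -0.634 tilt -0.652 r 0.1080 F [0.8 0.1 6.8] T [0.102 0.006 0.253] rxF 0.433 Tax 0.102 ax-off 0.0002 w 0.0268 J [-0.77  0.59  0.4   1.75  0.44  1.13 -0.6 ]
```

send_rows(
  motion=[0.9,0.0053,0,0,0,-0.05,0,0.9,0.0053,0,0,0,-0.05,0],
)

```text
time: 22.15
tool_pos: [0.5583, 0.0608, 0.2303]
ee_rot: [0.64, 0.675, -0.251, 0.268]
contact_force: [0.5, 0.3, 7.1]
width: 0.0271
grasp_force: 61.2
```

```bash
python3 log.py -
```

```text
t22.15 arm -0.733 tilt -0.752 r 0.1081 F [0.5 0.3 7.1] T [ 0.142 -0.046  0.278] rxF 0.494 Tax 0.139 ax-off 0.0002 w 0.0271 J [-0.83  0.65  0.42  1.74  0.48  1.16 -0.66]
```

send_rows(
  motion=[0.9,-0.0053,0,0.0001,0,0.05,0,0.9,-0.0053,0,0.0001,0,0.05,0,0.9,-0.0053,0,0.0001,0,0.05,0],
)

```text
time: 22.52
tool_pos: [0.5589, 0.0499, 0.2388]
ee_rot: [0.657, 0.695, -0.201, 0.214]
contact_force: [3.8, 3.6, -7.6]
width: 0.0268
grasp_force: 60.5
```

```bash
python3 log.py +
```

```text
t22.52 arm -0.606 tilt -0.595 r 0.1080 F [ 3.8  3.6 -7.6] T [ 2.296 -0.406  0.738] rxF -0.771 Tax 2.271 ax-off 0.0002 w 0.0268 J [-0.73  0.56  0.38  1.75  0.41  1.11 -0.56]
```

send_rows(
  motion=[0.9,-0.0053,0,0.0001,0,0.05,0,0.9,-0.0053,0,0.0001,0,0.05,0],
)

```text
time: 22.78
tool_pos: [0.5593, 0.0408, 0.2444]
ee_rot: [0.666, 0.705, -0.168, 0.179]
contact_force: [5.3, 2.6, -11.1]
width: 0.0275
grasp_force: 60.1
```

```bash
python3 log.py +
```

```text
t22.77 arm -0.507 tilt -0.495 r 0.1079 F [  5.3   2.6 -11.1] T [ 2.27  -0.715  0.779] rxF -0.797 Tax 2.227 ax-off 0.0002 w 0.0275 J [-0.66  0.51  0.35  1.75  0.35  1.07 -0.48]
```

send_rows(
  motion=[0.9,-0.0053,0,0.0001,0,0.05,0,0.9,-0.0053,0,0.0001,0,0.05,0],
)

```text
time: 23.02
tool_pos: [0.5599, 0.0312, 0.249]
ee_rot: [0.673, 0.713, -0.134, 0.144]
contact_force: [6.5, 1.8, -12.5]
width: 0.0269
grasp_force: 59.8
```

```bash
python3 log.py +
```

```text
t23.02 arm -0.408 tilt -0.396 r 0.1078 F [  6.5   1.8 -12.5] T [ 2.213 -1.005  0.806] rxF -0.675 Tax 2.155 ax-off 0.0002 w 0.0269 J [-0.58  0.47  0.32  1.76  0.28  1.04 -0.39]
```

send_rows(
  motion=[0.9,-0.0053,0,0.0001,0,0.05,0,0.9,-0.0053,0,0.0001,0,0.05,0],
)

```text
time: 23.28
tool_pos: [0.5604, 0.0213, 0.2526]
ee_rot: [0.679, 0.719, -0.1, 0.108]
contact_force: [7.3, 3.1, -14.0]
width: 0.0266
grasp_force: 59.7
```

```bash
python3 log.py +; python3 fit.py 18.6,60,-1.268
```

```text
t23.27 arm -0.309 tilt -0.296 r 0.1077 F [  7.3   3.1 -14. ] T [ 2.083 -1.239  0.727] rxF -0.733 Tax 2.012 ax-off 0.0002 w 0.0266 J [-0.49  0.44  0.29  1.75  0.2   1.02 -0.28]
c 0.9755206062746947
n 38 L 0.200 g 0.402 f 0.570 ey 0.0001 ez 0.0017  P* (weight down) -1.221 sd~0.077
[[2.9, 0.65, 1.0, -0.13], [3.65, 0.46, -1.0, -0.2], [4.15, 0.26, -1.0, 0.12], [4.65, 0.07, -1.0, -0.18], [10.65, -0.09, -1.0, 0.0], [11.02, -0.24, -1.0, -0.21], [11.4, -0.39, -1.0, -0.03], [11.78, -0.54, -1.0, 0.03], [12.15, -0.69, -1.0, -0.26], [12.52, -0.84, -1.0, 0.01], [12.9, -0.99, -1.0, -0.03], [13.28, -1.14, -1.0, -0.01], [13.65, -1.29, -1.0, 0.1], [14.02, -1.44, -1.0, -0.19], [14.4, -1.32, 1.0, 0.13], [14.78, -1.17, 1.0, 0.3], [15.15, -1.02, 1.0, -0.02], [15.52, -0.87, 1.0, -0.14], [15.9, -0.72, 1.0, -0.07], [16.27, -0.57, 1.0, 0.23], [18.9, -0.08, -1.0, 0.08], [19.15, -0.18, -1.0, 0.05], [19.4, -0.28, -1.0, 0.28], [19.65, -0.38, -1.0, 0.08], [19.9, -0.48, -1.0, 0.13], [20.15, -1.21, -1.0, -0.05], [20.4, -1.3, -1.0, 0.14], [20.65, -1.4, -1.0, 0.06], [20.9, -1.5, -1.0, -0.17], [21.15, -1.6, -1.0, -0.03], [21.4, -1.7, -1.0, -0.08], [21.65, -1.8, -1.0, -0.28], [21.9, -1.9, -1.0, -0.06], [22.15, -2.0, -1.0, 0.05], [22.52, -1.87, 1.0, -0.13], [22.78, -1.77, 1.0, -0.13], [23.02, -1.68, 1.0, 0.28], [23.28, -1.58, 1.0, 0.11]]
n 38 L 0.201 g 0.407 f 0.580 ey 0.0000 ez 0.0000  P* (weight down) -1.238 sd~0.068
n 34 L 0.202 g 0.372 f 0.575 ey -0.0011 ez 0.0004  P* (weight down) -1.232 sd~0.083
n 34 L 0.162 g 0.290 f 0.366 ey -0.0003 ez 0.0001  P* (weight down) -0.858 sd~0.235
```

send_rows(
  motion=[0.9,-0.0053,0,0,0,0.05,0,0.9,-0.0053,0,0.0001,0,0.05,0],
)

```text
time: 23.52
tool_pos: [0.561, 0.011, 0.2553]
ee_rot: [0.684, 0.723, -0.066, 0.072]
contact_force: [8.0, 4.2, -16.5]
width: 0.0269
grasp_force: 60.0
```

```bash
python3 log.py +
```

```text
t23.52 arm -0.211 tilt -0.196 r 0.1077 F [  8.    4.2 -16.5] T [ 1.87  -1.523  0.554] rxF -0.768 Tax 1.783 ax-off 0.0003 w 0.0269 J [-0.39  0.42  0.25  1.75  0.11  1.01 -0.17]
```

send_rows(
  motion=[0.9,-0.0053,0,0.0002,0,0.05,0,0.9,-0.0053,0,0.0002,0,0.05,0],
)

```text
time: 23.78
tool_pos: [0.5616, 0.0006, 0.2568]
ee_rot: [0.686, 0.726, -0.032, 0.036]
contact_force: [8.0, 6.3, -13.4]
width: 0.0269
grasp_force: 60.2
```

```bash
python3 log.py +
```

```text
t23.77 arm -0.113 tilt -0.096 r 0.1075 F [  8.    6.3 -13.4] T [ 1.543 -1.514  0.427] rxF -0.791 Tax 1.458 ax-off 0.0003 w 0.0269 J [-0.29  0.41  0.21  1.75  0.02  1.   -0.05]
```

send_rows(
  motion=[0.9,-0.0053,0,0.0002,0,0.05,0,0.9,-0.0053,0,0.0002,0,0.05,0],
)

```text
time: 24.02
tool_pos: [0.5622, -0.01, 0.2574]
ee_rot: [0.687, 0.727, 0.002, -0.0]
contact_force: [6.8, 6.4, -11.3]
width: 0.027
grasp_force: 60.4
```

```bash
python3 log.py +
```

```text
t24.02 arm -0.014 tilt 0.004 r 0.1074 F [  6.8   6.4 -11.3] T [ 1.315 -1.523  0.286] rxF -0.662 Tax 1.230 ax-off 0.0003 w 0.0270 J [-0.18  0.4   0.17  1.74 -0.09  1.    0.08]
```

send_rows(
  motion=[0.9,-0.0053,0,0.0002,0,0.05,0,0.9,-0.0053,0,0.0002,0,0.05,0],
)

```text
time: 24.28
tool_pos: [0.5628, -0.0205, 0.2569]
ee_rot: [0.686, 0.726, 0.036, -0.037]
contact_force: [6.0, 7.4, -9.9]
width: 0.0274
grasp_force: 60.5
```

```bash
python3 log.py +
```

```text
t24.27 arm 0.084 tilt 0.104 r 0.1073 F [ 6.   7.4 -9.9] T [ 1.078 -1.456  0.092] rxF -0.669 Tax 0.996 ax-off 0.0003 w 0.0274 J [-0.08  0.41  0.14  1.73 -0.19  1.02  0.2 ]
```

send_rows(
  motion=[0.9,-0.0053,0,0.0002,0,0.05,0,0.9,-0.0053,0,0.0002,0,0.05,0],
)

```text
time: 24.52
tool_pos: [0.5634, -0.031, 0.2554]
ee_rot: [0.683, 0.723, 0.071, -0.073]
contact_force: [6.7, 6.9, -8.6]
width: 0.0266
grasp_force: 60.6
```

```bash
python3 log.py +
```

```text
t24.52 arm 0.183 tilt 0.203 r 0.1071 F [ 6.7  6.9 -8.6] T [ 0.85  -1.375 -0.017] rxF -0.514 Tax 0.773 ax-off 0.0003 w 0.0266 J [ 0.02  0.43  0.1   1.71 -0.28  1.05  0.32]
```

send_rows(
  motion=[0.9,-0.0053,0,0.0002,0,0.05,0,0.9,-0.0053,0,0.0002,0,0.05,0],
)

```text
time: 24.78
tool_pos: [0.5639, -0.0413, 0.2528]
ee_rot: [0.679, 0.718, 0.105, -0.109]
contact_force: [6.8, 8.1, -7.7]
width: 0.0268
grasp_force: 60.8
```

```bash
python3 log.py +
```

```text
t24.77 arm 0.282 tilt 0.303 r 0.1070 F [ 6.8  8.1 -7.7] T [ 0.581 -1.424 -0.193] rxF -0.559 Tax 0.501 ax-off 0.0003 w 0.0268 J [ 0.12  0.46  0.07  1.7  -0.37  1.09  0.43]
```

send_rows(
  motion=[0.9,-0.0053,0,0.0002,0,0.05,0,0.9,-0.0053,0,0.0002,0,0.05,0],
)

```text
time: 25.02
tool_pos: [0.5645, -0.0512, 0.2492]
ee_rot: [0.673, 0.712, 0.139, -0.145]
contact_force: [7.0, 8.8, -6.6]
width: 0.0268
grasp_force: 60.9
```

```bash
python3 log.py +
```

```text
t25.02 arm 0.382 tilt 0.403 r 0.1069 F [ 7.   8.8 -6.6] T [ 0.343 -1.26  -0.27 ] rxF -0.566 Tax 0.273 ax-off 0.0003 w 0.0268 J [ 0.21  0.49  0.04  1.68 -0.45  1.13  0.53]
```

send_rows(
  motion=[0.9,-0.0053,0,0.0002,0,0.05,0,0.9,-0.0053,0,0.0002,0,0.05,0],
)

```text
time: 25.28
tool_pos: [0.565, -0.0609, 0.2447]
ee_rot: [0.665, 0.704, 0.172, -0.18]
contact_force: [6.0, 8.0, -3.9]
width: 0.0268
grasp_force: 61.0
```

```bash
python3 log.py +
```

```text
t25.27 arm 0.482 tilt 0.503 r 0.1068 F [ 6.   8.  -3.9] T [ 0.197 -1.188 -0.442] rxF -0.535 Tax 0.132 ax-off 0.0003 w 0.0268 J [ 0.29  0.53  0.01  1.67 -0.52  1.18  0.61]
```

send_rows(
  motion=[0.9,-0.0053,0,0.0002,0,0.05,0,0.9,-0.0053,0,0.0002,0,0.05,0],
)

```text
time: 25.52
tool_pos: [0.5655, -0.07, 0.2392]
ee_rot: [0.656, 0.694, 0.205, -0.215]
contact_force: [6.1, 8.5, -2.3]
width: 0.0267
grasp_force: 61.2
```

```bash
python3 log.py +; sed -i 's/(9.9,20,/(9.9,17,/' fit.py; python3 fit.py 18.6,60,-1.268
```

```text
t25.52 arm 0.581 tilt 0.603 r 0.1067 F [ 6.1  8.5 -2.3] T [ 0.073 -1.131 -0.524] rxF -0.593 Tax 0.011 ax-off 0.0003 w 0.0267 J [ 0.37  0.58 -0.02  1.65 -0.58  1.24  0.69]
c 0.9755206062746947
n 47 L 0.198 g 0.460 f 0.572 ey 0.0017 ez 0.0016  P* (weight down) -1.346 sd~0.053
[[2.9, 0.65, 1.0, -0.07], [3.65, 0.46, -1.0, -0.12], [4.15, 0.26, -1.0, 0.21], [4.65, 0.07, -1.0, -0.07], [10.65, -0.09, -1.0, 0.08], [11.02, -0.24, -1.0, -0.14], [11.4, -0.39, -1.0, 0.05], [11.78, -0.54, -1.0, 0.1], [12.15, -0.69, -1.0, -0.19], [12.52, -0.84, -1.0, 0.07], [12.9, -0.99, -1.0, 0.02], [13.28, -1.14, -1.0, 0.03], [13.65, -1.29, -1.0, 0.13], [14.02, -1.44, -1.0, -0.17], [14.4, -1.32, 1.0, 0.19], [14.78, -1.17, 1.0, 0.37], [15.15, -1.02, 1.0, 0.06], [15.52, -0.87, 1.0, -0.06], [15.9, -0.72, 1.0, 0.01], [16.27, -0.57, 1.0, 0.31], [18.9, -0.71, -1.0, -0.02], [19.15, -0.81, -1.0, -0.06], [19.4, -0.91, -1.0, 0.15], [19.65, -1.01, -1.0, -0.07], [19.9, -1.11, -1.0, -0.04], [20.15, -1.21, -1.0, -0.0], [20.4, -1.3, -1.0, 0.18], [20.65, -1.4, -1.0, 0.09], [20.9, -1.5, -1.0, -0.14], [21.15, -1.6, -1.0, -0.02], [21.4, -1.7, -1.0, -0.07], [21.65, -1.8, -1.0, -0.28], [21.9, -1.9, -1.0, -0.07], [22.15, -2.0, -1.0, 0.03], [22.52, -1.87, 1.0, -0.09], [22.78, -1.77, 1.0, -0.07], [23.02, -1.68, 1.0, 0.34], [23.28, -1.58, 1.0, 0.18], [23.52, -1.48, 1.0, 0.0], [23.78, -1.38, 1.0, -0.26], [24.02, -1.28, 1.0, 0.02], [24.28, -1.18, 1.0, -0.09], [24.52, -1.08, 1.0, 0.26], [24.78, -0.99, 1.0, -0.0], [25.02, -0.89, 1.0, -0.12], [25.28, -0.79, 1.0, -0.06], [25.52, -0.69, 1.0, -0.23]]
n 47 L 0.197 g 0.466 f 0.580 ey 0.0000 ez 0.0000  P* (weight down) -1.352 sd~0.049
n 43 L 0.199 g 0.442 f 0.577 ey 0.0009 ez 0.0007  P* (weight down) -1.366 sd~0.056
n 43 L 0.191 g 0.432 f 0.542 ey 0.0003 ez 0.0002  P* (weight down) -1.330 sd~0.095
```

```bash
sed -i 's/^print(.*$/if len(sys.argv)>2: print("arm %.3f tilt %.3f r %.4f F %s T %s"%(th,til,np.hypot(v@lat,v[2]),F.round(1),T.round(2)))/; s/sys.argv\[1:\]/sys.argv[1:2]/' log.py; printf 'python3 log.py "$@"\n' > l; chmod +x l; cat log.py | tail -3; ls /usr/local/bin | head
```

```text
F=np.array(s["contact_force"]);T=np.array(s["wrist_torque"])
if len(sys.argv)>2: print("arm %.3f tilt %.3f r %.4f F %s T %s"%(th,til,np.hypot(v@lat,v[2]),F.round(1),T.round(2)))
json.dump([sys.argv[1:2],s["time"],th,til,F.tolist(),T.tolist(),p.tolist(),M.tolist()],open("log.jsonl","a"));open("log.jsonl","a").write("\n")ls: cannot access '/usr/local/bin': No such file or directory
```

send_rows(
  motion=[0.9,0.0053,0,0.0001,0,-0.05,0,0.9,0.0053,0,0.0001,0,-0.05,0,0.9,0.0064,0,0.0001,0,-0.06,0],
)

```text
time: 25.9
tool_pos: [0.5648, -0.0571, 0.2466]
ee_rot: [0.672, 0.708, 0.15, -0.157]
contact_force: [8.8, 3.1, -12.0]
width: 0.0272
grasp_force: 60.9
```

```bash
python3 log.py - v
```

```text
arm 0.442 tilt 0.437 r 0.1069 F [  8.8   3.1 -12. ] T [-1.07 -1.47 -0.74]
```

send_rows(
  motion=[0.9,0.0064,0,0.0001,0,-0.06,0],
)

```text
time: 26.02
tool_pos: [0.5645, -0.0512, 0.2493]
ee_rot: [0.676, 0.713, 0.13, -0.135]
contact_force: [8.6, 3.5, -13.7]
width: 0.0266
grasp_force: 60.8
```

```bash
python3 log.py -
```

send_rows(
  motion=[0.9,0.0064,0,0.0001,0,-0.06,0],
)

```text
time: 26.15
tool_pos: [0.5641, -0.0452, 0.2515]
ee_rot: [0.679, 0.717, 0.11, -0.114]
contact_force: [9.5, 1.2, -14.8]
width: 0.0269
grasp_force: 60.7
```

```bash
python3 log.py -
```

send_rows(
  motion=[0.9,0.0064,0,0.0001,0,-0.06,0],
)

```text
time: 26.28
tool_pos: [0.5638, -0.0391, 0.2534]
ee_rot: [0.682, 0.72, 0.089, -0.092]
contact_force: [9.0, 2.2, -15.6]
width: 0.0266
grasp_force: 60.7
```

```bash
python3 log.py -
```

send_rows(
  motion=[0.9,0.0064,0,0.0001,0,-0.06,0],
)

```text
time: 26.4
tool_pos: [0.5634, -0.033, 0.255]
ee_rot: [0.685, 0.722, 0.069, -0.07]
contact_force: [8.5, 0.8, -15.4]
width: 0.0268
grasp_force: 60.6
```

```bash
python3 log.py -
```

send_rows(
  motion=[0.9,0.0064,0,0.0001,0,-0.06,0],
)

```text
time: 26.52
tool_pos: [0.5631, -0.0268, 0.2562]
ee_rot: [0.686, 0.724, 0.048, -0.049]
contact_force: [8.8, -0.6, -16.5]
width: 0.0269
grasp_force: 60.6
```

```bash
python3 log.py -
```

send_rows(
  motion=[0.9,0.0064,0,0.0001,0,-0.06,0],
)

```text
time: 26.65
tool_pos: [0.5627, -0.0204, 0.2569]
ee_rot: [0.687, 0.725, 0.027, -0.027]
contact_force: [9.1, -0.7, -16.0]
width: 0.0268
grasp_force: 60.5
```

```bash
python3 log.py -
```

send_rows(
  motion=[0.9,0.0064,0,0.0001,0,-0.06,0],
)

```text
time: 26.78
tool_pos: [0.5624, -0.0141, 0.2573]
ee_rot: [0.688, 0.726, 0.007, -0.005]
contact_force: [10.7, -1.2, -17.1]
width: 0.027
grasp_force: 60.5
```

```bash
python3 log.py -
```

send_rows(
  motion=[0.9,0.0064,0,0.0001,0,-0.06,0],
)

```text
time: 26.9
tool_pos: [0.562, -0.0078, 0.2574]
ee_rot: [0.688, 0.726, -0.014, 0.016]
contact_force: [9.2, -2.0, -16.5]
width: 0.0273
grasp_force: 60.4
```

```bash
python3 log.py -
```

send_rows(
  motion=[0.9,0.0064,0,0.0001,0,-0.06,0],
)

```text
time: 27.02
tool_pos: [0.5617, -0.0014, 0.2571]
ee_rot: [0.687, 0.725, -0.034, 0.038]
contact_force: [8.8, -2.8, -16.2]
width: 0.0266
grasp_force: 60.4
```

```bash
python3 log.py - v
```

```text
arm -0.094 tilt -0.103 r 0.1075 F [  8.8  -2.8 -16.2] T [ 0.09 -1.84  0.21]
```

send_rows(
  motion=[0.9,0.0064,0,0.0001,0,-0.06,0],
)

```text
time: 27.15
tool_pos: [0.5614, 0.0049, 0.2563]
ee_rot: [0.686, 0.723, -0.055, 0.06]
contact_force: [9.9, -3.8, -17.3]
width: 0.0272
grasp_force: 60.4
```

```bash
python3 log.py -
```

send_rows(
  motion=[0.9,0.0064,0,0.0001,0,-0.06,0],
)

```text
time: 27.28
tool_pos: [0.561, 0.0111, 0.2552]
ee_rot: [0.684, 0.721, -0.075, 0.082]
contact_force: [9.2, -4.5, -17.1]
width: 0.0271
grasp_force: 60.4
```

```bash
python3 log.py -
```

send_rows(
  motion=[0.9,0.0064,0,0.0001,0,-0.06,0],
)

```text
time: 27.4
tool_pos: [0.5607, 0.0173, 0.2538]
ee_rot: [0.681, 0.718, -0.096, 0.103]
contact_force: [9.0, -5.8, -16.5]
width: 0.027
grasp_force: 60.4
```

```bash
python3 log.py -
```

send_rows(
  motion=[0.9,0.0064,0,0.0001,0,-0.06,0],
)

```text
time: 27.52
tool_pos: [0.5603, 0.0234, 0.252]
ee_rot: [0.678, 0.715, -0.116, 0.125]
contact_force: [9.3, -6.2, -15.9]
width: 0.0269
grasp_force: 60.4
```

```bash
python3 log.py -
```

send_rows(
  motion=[0.9,0.0064,0,0.0001,0,-0.06,0],
)

```text
time: 27.65
tool_pos: [0.56, 0.0293, 0.2498]
ee_rot: [0.674, 0.711, -0.137, 0.146]
contact_force: [8.5, -6.3, -16.2]
width: 0.0269
grasp_force: 60.4
```

```bash
python3 log.py -
```

send_rows(
  motion=[0.9,0.0064,0,0.0001,0,-0.06,0],
)

```text
time: 27.78
tool_pos: [0.5597, 0.0352, 0.2473]
ee_rot: [0.67, 0.706, -0.157, 0.167]
contact_force: [9.0, -7.6, -13.8]
width: 0.0265
grasp_force: 60.5
```

```bash
python3 log.py -
```

send_rows(
  motion=[0.9,0.0064,0,0.0001,0,-0.06,0],
)

```text
time: 27.9
tool_pos: [0.5594, 0.0408, 0.2444]
ee_rot: [0.665, 0.701, -0.177, 0.188]
contact_force: [8.6, -8.6, -13.3]
width: 0.0271
grasp_force: 60.6
```

```bash
python3 log.py -
```

send_rows(
  motion=[0.9,0.0064,0,0.0001,0,-0.06,0],
)

```text
time: 28.02
tool_pos: [0.5591, 0.0463, 0.2412]
ee_rot: [0.659, 0.695, -0.196, 0.209]
contact_force: [8.2, -7.7, -12.0]
width: 0.027
grasp_force: 60.7
```

```bash
python3 log.py - v; python3 fit.py 18.6,60,-1.268 | grep -v '^\['
```

```text
arm -0.566 tilt -0.582 r 0.1081 F [  8.2  -7.7 -12. ] T [ 1.13 -1.4   1.04]
c 0.9755206062746947
n 65 L 0.201 g 0.461 f 0.570 ey 0.0038 ez 0.0024  P* (weight down) -1.378 sd~0.047
n 65 L 0.200 g 0.472 f 0.580 ey 0.0000 ez 0.0000  P* (weight down) -1.429 sd~0.041
n 61 L 0.202 g 0.455 f 0.572 ey 0.0035 ez 0.0015  P* (weight down) -1.390 sd~0.052
n 61 L 0.185 g 0.438 f 0.498 ey 0.0018 ez 0.0004  P* (weight down) -1.323 sd~0.090
```

send_rows(
  motion=[0.9,-0.0053,0,0.0015,0,0.05,0,0.9,-0.0053,0,0.0001,0,0.05,0,0.9,-0.0064,0,0.0001,0,0.06,0],
)

```text
time: 28.4
tool_pos: [0.5597, 0.0338, 0.2478]
ee_rot: [0.672, 0.711, -0.141, 0.151]
contact_force: [6.1, 3.4, -13.3]
width: 0.0267
grasp_force: 61.2
```

```bash
python3 log.py + v
```

```text
arm -0.434 tilt -0.416 r 0.1078 F [  6.1   3.4 -13.3] T [ 2.44 -0.9   0.61]
```

send_rows(
  motion=[0.9,-0.0064,0,0.0002,0,0.06,0],
)

```text
time: 28.52
tool_pos: [0.5601, 0.0278, 0.2504]
ee_rot: [0.676, 0.715, -0.12, 0.129]
contact_force: [5.5, 4.3, -13.5]
width: 0.0271
grasp_force: 61.2
```

```bash
python3 log.py +
```

send_rows(
  motion=[0.9,-0.0064,0,0.0002,0,0.06,0],
)

```text
time: 28.65
tool_pos: [0.5604, 0.0217, 0.2524]
ee_rot: [0.679, 0.719, -0.1, 0.108]
contact_force: [7.7, 4.3, -13.9]
width: 0.0267
grasp_force: 61.1
```

```bash
python3 log.py +
```

send_rows(
  motion=[0.9,-0.0064,0,0.0002,0,0.06,0],
)

```text
time: 28.78
tool_pos: [0.5607, 0.0156, 0.2542]
ee_rot: [0.682, 0.722, -0.08, 0.086]
contact_force: [6.7, 5.2, -13.2]
width: 0.0268
grasp_force: 61.0
```

```bash
python3 log.py +
```

send_rows(
  motion=[0.9,-0.0064,0,0.0002,0,0.06,0],
)

```text
time: 28.9
tool_pos: [0.5611, 0.0094, 0.2555]
ee_rot: [0.684, 0.724, -0.059, 0.064]
contact_force: [7.3, 6.1, -13.6]
width: 0.0269
grasp_force: 61.0
```

```bash
python3 log.py +
```

send_rows(
  motion=[0.9,-0.0064,0,0.0002,0,0.06,0],
)

```text
time: 29.02
tool_pos: [0.5614, 0.0031, 0.2565]
ee_rot: [0.686, 0.726, -0.039, 0.043]
contact_force: [6.1, 6.7, -13.7]
width: 0.0271
grasp_force: 61.0
```

```bash
python3 log.py +
```

send_rows(
  motion=[0.9,-0.0064,0,0.0002,0,0.06,0],
)

```text
time: 29.15
tool_pos: [0.5618, -0.0032, 0.2571]
ee_rot: [0.687, 0.727, -0.018, 0.021]
contact_force: [6.3, 7.6, -13.4]
width: 0.027
grasp_force: 61.0
```

```bash
python3 log.py +
```

send_rows(
  motion=[0.9,-0.0064,0,0.0002,0,0.06,0],
)

```text
time: 29.28
tool_pos: [0.5621, -0.0096, 0.2574]
ee_rot: [0.687, 0.727, 0.003, -0.001]
contact_force: [6.7, 7.6, -12.2]
width: 0.0273
grasp_force: 61.0
```

```bash
python3 log.py +
```

send_rows(
  motion=[0.9,-0.0064,0,0.0002,0,0.06,0],
)

```text
time: 29.4
tool_pos: [0.5625, -0.0159, 0.2572]
ee_rot: [0.686, 0.726, 0.023, -0.023]
contact_force: [7.5, 8.9, -11.1]
width: 0.0272
grasp_force: 61.0
```

```bash
python3 log.py +
```

send_rows(
  motion=[0.9,-0.0064,0,0.0002,0,0.06,0],
)

```text
time: 29.52
tool_pos: [0.5629, -0.0222, 0.2567]
ee_rot: [0.685, 0.725, 0.044, -0.044]
contact_force: [6.3, 9.6, -11.0]
width: 0.0271
grasp_force: 61.0
```

```bash
python3 log.py + v
```

```text
arm 0.101 tilt 0.125 r 0.1073 F [  6.3   9.6 -11. ] T [ 1.52 -1.35 -0.06]
```

send_rows(
  motion=[0.9,-0.0064,0,0.0002,0,0.06,0],
)

```text
time: 29.65
tool_pos: [0.5632, -0.0286, 0.2558]
ee_rot: [0.684, 0.724, 0.064, -0.066]
contact_force: [6.5, 9.8, -11.2]
width: 0.0268
grasp_force: 61.0
```

```bash
python3 log.py +
```

send_rows(
  motion=[0.9,-0.0064,0,0.0002,0,0.06,0],
)

```text
time: 29.78
tool_pos: [0.5636, -0.0348, 0.2545]
ee_rot: [0.682, 0.721, 0.085, -0.088]
contact_force: [6.9, 10.2, -10.0]
width: 0.0267
grasp_force: 61.0
```

```bash
python3 log.py +
```

send_rows(
  motion=[0.9,-0.0064,0,0.0002,0,0.06,0],
)

```text
time: 29.9
tool_pos: [0.5639, -0.0409, 0.2529]
ee_rot: [0.679, 0.718, 0.105, -0.109]
contact_force: [7.3, 10.9, -9.7]
width: 0.0268
grasp_force: 61.0
```

```bash
python3 log.py +
```

send_rows(
  motion=[0.9,-0.0064,0,0.0002,0,0.06,0],
)

```text
time: 30.02
tool_pos: [0.5642, -0.047, 0.2509]
ee_rot: [0.675, 0.715, 0.126, -0.131]
contact_force: [7.1, 10.6, -9.8]
width: 0.0268
grasp_force: 61.0
```

```bash
python3 log.py +
```

send_rows(
  motion=[0.9,-0.0064,0,0.0002,0,0.06,0],
)

```text
time: 30.15
tool_pos: [0.5646, -0.0529, 0.2485]
ee_rot: [0.671, 0.711, 0.146, -0.152]
contact_force: [7.1, 12.0, -8.2]
width: 0.0271
grasp_force: 61.0
```

```bash
python3 log.py +
```

send_rows(
  motion=[0.9,-0.0064,0,0.0002,0,0.06,0],
)

```text
time: 30.28
tool_pos: [0.5649, -0.0587, 0.2458]
ee_rot: [0.667, 0.706, 0.166, -0.174]
contact_force: [7.6, 11.6, -7.2]
width: 0.0272
grasp_force: 61.1
```

```bash
python3 log.py + v; cat >> fit.py <<'E'
k=D[:,0]>18.5;run(D[k],.003,.02)
for w in(.2,):
  for o in(0,1): run(D[k][o::2],.003,.02)
E
python3 fit.py 18.6,60,-1.268 | grep -v '^\['
```

```text
arm 0.458 tilt 0.485 r 0.1068 F [ 7.6 11.6 -7.2] T [ 0.71 -1.39 -0.64]
c 0.9755206062746947
n 81 L 0.201 g 0.465 f 0.569 ey 0.0037 ez 0.0037  P* (weight down) -1.383 sd~0.044
n 81 L 0.198 g 0.480 f 0.580 ey 0.0000 ez 0.0000  P* (weight down) -1.437 sd~0.038
n 77 L 0.201 g 0.465 f 0.569 ey 0.0036 ez 0.0028  P* (weight down) -1.389 sd~0.052
n 77 L 0.183 g 0.453 f 0.496 ey 0.0017 ez 0.0006  P* (weight down) -1.327 sd~0.083
n 61 L 0.201 g 0.493 f 0.570 ey 0.0021 ez 0.0042  P* (weight down) -1.435 sd~0.054
n 31 L 0.203 g 0.479 f 0.576 ey 0.0012 ez 0.0016  P* (weight down) -1.461 sd~0.067
n 30 L 0.197 g 0.503 f 0.576 ey 0.0017 ez 0.0016  P* (weight down) -1.438 sd~0.061
```

send_rows(
  motion=[0.9,0.0053,0,0.0013,0,-0.05,0,0.9,0.0053,0,0.0002,0,-0.05,0,0.9,0.0053,0,0.0002,0,-0.05,0],
)

```text
time: 30.65
tool_pos: [0.5642, -0.0469, 0.2508]
ee_rot: [0.679, 0.716, 0.113, -0.117]
contact_force: [6.4, -0.9, -5.6]
width: 0.0276
grasp_force: 62.3
```

```bash
python3 log.py -
```

send_rows(
  motion=[0.9,0.0053,0,0.0002,0,-0.05,0],
)

```text
time: 30.78
tool_pos: [0.564, -0.0419, 0.2526]
ee_rot: [0.682, 0.719, 0.096, -0.099]
contact_force: [5.7, -2.2, -4.6]
width: 0.0271
grasp_force: 62.4
```

```bash
python3 log.py -
```

send_rows(
  motion=[0.9,0.0053,0,0.0002,0,-0.05,0],
)

```text
time: 30.9
tool_pos: [0.5637, -0.0368, 0.254]
ee_rot: [0.684, 0.721, 0.079, -0.081]
contact_force: [5.7, -1.2, -1.8]
width: 0.0272
grasp_force: 62.6
```

```bash
python3 log.py -
```

send_rows(
  motion=[0.9,0.0053,0,0.0002,0,-0.05,0],
)

```text
time: 31.02
tool_pos: [0.5634, -0.0316, 0.2552]
ee_rot: [0.685, 0.723, 0.062, -0.063]
contact_force: [4.9, -2.1, -1.2]
width: 0.0269
grasp_force: 62.8
```

```bash
python3 log.py -
```

send_rows(
  motion=[0.9,0.0053,0,0.0002,0,-0.05,0],
)

```text
time: 31.15
tool_pos: [0.5631, -0.0264, 0.2561]
ee_rot: [0.687, 0.724, 0.045, -0.045]
contact_force: [2.9, -3.1, 0.2]
width: 0.027
grasp_force: 62.9
```

```bash
python3 log.py -
```

send_rows(
  motion=[0.9,0.0053,0,0.0002,0,-0.05,0],
)

```text
time: 31.28
tool_pos: [0.5628, -0.0211, 0.2568]
ee_rot: [0.688, 0.725, 0.028, -0.027]
contact_force: [3.8, -2.3, 2.2]
width: 0.0269
grasp_force: 63.1
```

```bash
python3 log.py -
```

send_rows(
  motion=[0.9,0.0053,0,0.0002,0,-0.05,0],
)

```text
time: 31.4
tool_pos: [0.5625, -0.0158, 0.2572]
ee_rot: [0.688, 0.725, 0.011, -0.008]
contact_force: [2.2, -2.0, 4.4]
width: 0.0269
grasp_force: 63.3
```

```bash
python3 log.py -
```

send_rows(
  motion=[0.9,0.0053,0,0.0002,0,-0.05,0],
)

```text
time: 31.52
tool_pos: [0.5622, -0.0105, 0.2573]
ee_rot: [0.688, 0.725, -0.006, 0.01]
contact_force: [2.9, -2.2, 4.2]
width: 0.0273
grasp_force: 63.5
```

```bash
python3 log.py -
```

send_rows(
  motion=[0.9,0.0053,0,0.0002,0,-0.05,0],
)

```text
time: 31.65
tool_pos: [0.5619, -0.0052, 0.2572]
ee_rot: [0.688, 0.725, -0.023, 0.028]
contact_force: [2.8, -2.8, 6.8]
width: 0.0272
grasp_force: 63.8
```

```bash
python3 log.py -
```

send_rows(
  motion=[0.9,0.0053,0,0.0002,0,-0.05,0],
)

```text
time: 31.78
tool_pos: [0.5616, 0.0001, 0.2568]
ee_rot: [0.687, 0.724, -0.04, 0.046]
contact_force: [1.1, -2.2, 8.8]
width: 0.0269
grasp_force: 64.0
```

```bash
python3 log.py - v
cat > fit2.py <<'E'
import sys,io,contextlib
with contextlib.redirect_stdout(io.StringIO()): exec(open("fit.py").read())
g=lambda D:None
def run2(D,hub=.002,sb=.15,st=.03):
    def res(x):
        L,A,B,f,ey,ez,b,tb=x
        tau=D[:,3]+D[:,4]+L*D[:,5]-ey*D[:,7]+ez*D[:,6]+(.107+L)*b+tb
        e=tau-(-f*D[:,2]+A*np.sin(D[:,1])+B*np.cos(D[:,1]))
        return np.r_[e/.15,(f-.58)/.01,ey/hub,ez/hub,(np.hypot(A,B)-.47)/.05,b/sb,tb/st]
    s=least_squares(res,[.2,0,-.4,.58,0,0,0,0]);L,A,B,f,ey,ez,b,tb=s.x
    C=np.linalg.inv(s.jac.T@s.jac);Ps=(2*np.pi-np.arctan2(B,A))%(2*np.pi)-np.pi
    print(len(D),"L %.3f g %.3f b %.2f tb %.3f hub %.4f %.4f P* %.3f rms %.3f sd %.3f"%(L,np.hypot(A,B),b,tb,ey,ez,Ps,s.fun[:len(D)].std()*.15,np.sqrt(B*B*C[1,1]+A*A*C[2,2]-2*A*B*C[1,2])/(A*A+B*B)))
for sb,st in((1e-4,1e-4),(.15,.03),(.5,.1)):
    run2(D,sb=sb,st=st);run2(D[D[:,0]>9],sb=sb,st=st)
E
python3 fit2.py 18.6,60,-1.268
python3 - <<'E'
from h import *
a=get_image("side")
d,V=wrist();cv2.imwrite("pics/w2.png",d["frame"][:,:,::-1])
E
```

```text
arm -0.108 tilt -0.122 r 0.1074 F [ 1.1 -2.2  8.8] T [-0.38  0.06  0.04]
91 L 0.203 g 0.471 b 0.00 tb 0.000 hub 0.0023 0.0011 P* -1.421 rms 0.150 sd 0.043
87 L 0.204 g 0.469 b -0.00 tb -0.000 hub 0.0023 0.0009 P* -1.425 rms 0.151 sd 0.046
91 L 0.203 g 0.469 b 0.02 tb 0.003 hub 0.0023 0.0010 P* -1.402 rms 0.150 sd 0.100
87 L 0.204 g 0.469 b -0.00 tb -0.000 hub 0.0023 0.0009 P* -1.425 rms 0.151 sd 0.124
91 L 0.203 g 0.465 b 0.05 tb 0.006 hub 0.0022 0.0010 P* -1.377 rms 0.150 sd 0.145
87 L 0.204 g 0.469 b -0.00 tb -0.000 hub 0.0023 0.0009 P* -1.427 rms 0.151 sd 0.248
```

View pics/w2.png

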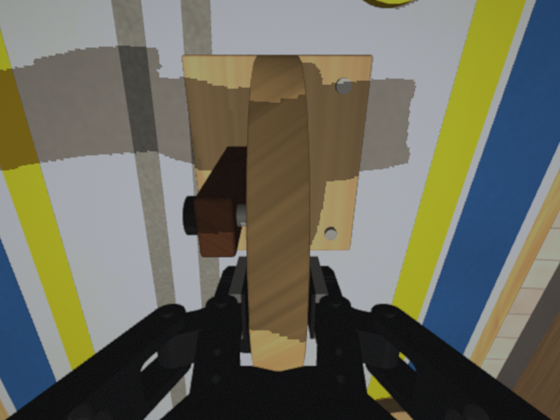

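send_rows(
  motion=[0.9,0.004,0,-0.0006,0,-0.038,0,0.9,0,0,0,0,0,0,0.9,0,0,0,0,0,0,0.9,0,0,0,0,0,0],
)

```text
time: 32.38
tool_pos: [0.5613, 0.0054, 0.2561]
ee_rot: [0.685, 0.724, -0.053, 0.058]
contact_force: [2.0, 1.8, 5.7]
width: 0.0274
grasp_force: 63.7
```

```bash
python3 log.py 0 v; python3 - <<'E'
from h import *
d=get_image("scene");f=d["frame"].astype(int)
ax=np.array([np.cos(.055),np.sin(.055),0]);lat=np.array([-ax[1],ax[0],0]);H=np.array([.562,-.0115,.15])
m=((f[:,:,0]>1.7*f[:,:,1])&(f[:,:,0]>1.7*f[:,:,2])&(f[:,:,0]>60)).astype(np.uint8);m[:, :150]=0;m[:,330:]=0
n,_,st,c=cv2.connectedComponentsWithStats(m)
for i in range(1,n):
    if st[i,4]<4:continue
    o,r=ray(d,c[i]);q=o+r*(ax@(H+.014*ax-o))/(ax@r);v=q-H
    print(st[i],c[i].round(1),"lat %.3f z %.3f theta %.3f"%(v@lat,v[2],np.arctan2(-(v@lat),v[2])))
cv2.imwrite("pics/s2.png",cv2.resize(d["frame"][150:320,150:340],None,fx=3.2,fy=3.2,interpolation=2)[:,:,::-1])
E
```

```text
arm -0.158 tilt -0.157 r 0.1075 F [2.  1.8 5.7] T [-0.09 -0.57 -0.02]
[274 227   5   2   6] [276.3 227.5] lat 0.077 z -0.015 theta -1.769
```

View pics/s2.png

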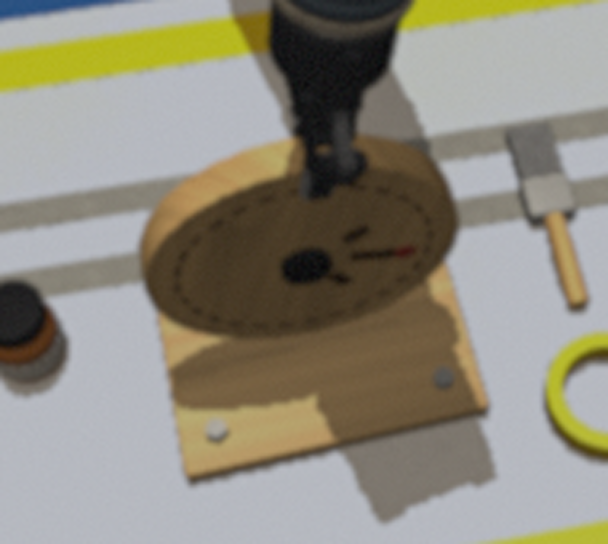

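The cropped scene view shows the gripper on the top of the rim and the red dot out to the +y side, slightly below the hub. Its angle of about -1.77 rad agrees with the turn felt through the gripper. The jar, brush and tape have not moved.

```bash
python3 -c "
from workcell import close_job
print(close_job())"
```

```text
the job is handed in; nothing more can be done
None
```

I turned the plaque until its heavy side was straight below the hub, to within about 3–6° by my estimate, and handed the job in with the gripper still closed on the rim near the top; the tape, jar and brush were not touched.

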